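# Clear and brush out the three-gang mould

### The arm

A 6-joint arm with a two-finger parallel gripper is mounted at the origin on a cart in front of the work surface, level with it; the furniture and walls round the work are solid. World frame = base frame: x ahead of the robot, y to its left, z up, the work surface at z = 0. Lengths are in m, angles in rad, forces in N, time in s.
With the tool pointing down it reaches from about 0.35 to 0.85 m from the base axis. Payload 8.1 kg.
Tool frame: the origin (TCP) lies midway between the tips of the shut fingers; the grasp point (between the pads) lies 19 mm behind it; z points along the fingers, x is the direction in which the jaws open and shut, and the axes are right-handed (so a half turn about z gives the same grasp; the last joint's range is limited). The gripper opens to 93 mm and grips with 3 to 60 N. Pads are 15 mm wide; open, the fingers measure 128 mm over their backs; the gripper's body (75 mm by 188 mm) begins 65 mm behind the grasp point.
Start: joints at [1.11, 0.13, 1.488, -0, 1.523, -0.085], TCP at [0.22, 0.558, 0.188] pointing down, gripper open.
Joint ranges: [-2.96, 2.96], [-0.89, 2.26], [0.02, 2.5], [-1.34, 4.48], [0, 2.73], [-2.66, 2.66]. Speed limits (rad/s): [2.39, 2.39, 2.79, 3.14, 3.14, 3.14].

### API

Orientations are given as a unit quaternion [x, y, z, w].
In Python, from bench import telemetry, capture, calibration, env gives the robot as it stands. The module is installed in compiled form; this text tells all that it offers.
- The arm moves only by the shell command python3 -m jog 'ROWS' [FORCE]. ROWS is JSON, a list that holds one entry, the list of rows, each a list of 5 numbers: the shift along the tool's x, y, z in units of 100 cm (1.0 is 100 cm), then the turn about the tool's z in units of pi rad (1.0 is pi rad), then the closure, from 0 (fully open) to 1 (shut). In form: [[[x, y, z, twist, jaw], ...]]. A call has 1 to 8 rows; each row is the pose to reach, as a shift and turn from the pose commanded when the call began, along the tool's axes at that moment, turning the shorter way round; what a row does not reach only later rows make up. A row lasts 1/10 s, in which the tool goes at most 50 mm and 8.59 degrees, less where a joint would pass 70% of its speed; a pose out of reach is approached as far as the arm can. A call with a number of a shift or a turn outside -1 to 1 is refused whole. A call with a gripper value outside its range is refused whole. The fingers move at their own pace and stop on an object; FORCE is the grip in N (left out, the last holds). Time passes only in rows, so rows that repeat a pose let the fingers close. It gives the time, the measured TCP pose, the force and the opening at its end, in the units of the state.
- telemetry.observe(): the state, without advancing time (a new reading comes with each control period).
- capture(name): name is "scene" or "side" or "wrist"; returns the picture (420x560x3 uint8, blue, green, red); there is no depth.
- calibration(name): a dict with "vertical_fov" (degrees; the focal length in pixels is half the picture's height over the tangent of half this angle, whatever the lens; pixels are square), "cx", "cy" (the principal point, pixels), "R" (3x3) and "t" (3): a world point X has camera coordinates R X + t. Camera axes: x right, y down, z forward; pixel columns grow to the right and rows downward; lengths in m; the calibration is good to about 2 mm. A picture is of the moment at which its call begins: read the wrist's pose just before it. calibration takes no time and is no camera call; for the wrist camera it gives the pose at the moment of the call.
- env.job_done(): hands the job in, once; it reports no verdict.
The state is a dict: "clock": time; "joint_pos": joint angles; "dq": joint speeds; "joint_efforts": joint torques, N m; "position": TCP position; "tool_rot": TCP orientation; "contact_force": force on the tool from outside, world axes, zero at the start; "ft_torque": the same for the moment, N m; "gripper_width": opening from 0.0 (shut) to 1.0 (fully open).
Only numpy, scipy, OpenCV 4.12 (cv2) and the standard library are available. Lean on these libraries where they do the work, as an engineer would, in place of code of your own. Each camera call takes 0.05 s, during which the arm holds its last target.

### The job

The mould on the bench has to be brushed out before the next casting. First put the sample tins standing on it into the steel tray; then take the bottle brush out from between the tampers in the rack and brush the chambers in order from the left one (seen from the robot) to the right one, pushing the brush down to the bottom of each chamber twice and drawing it well up in between. Finish with the brush standing in the rack again and the tins in the tray, leaving the tampers in the rack and the jar and wooden block behind the work where they are.

Things in the scene. Friction and masses are not known exactly. Their poses are not given: they have to be found in the camera images.
- mould: black three-gang mould, loose but heavy (2 kg): a block 104 (x) x 226 (y) x 75 mm on a steel base plate 112 x 238 x 10 mm, top face 85 mm above the bench. Origin at the centre of its underside, z up, its y axis runs along the row of three chambers (roughly the robot's left). Each chamber is a vertical 36 x 36 mm square pit, 75 mm deep, 66 mm apart centre to centre. Its yaw stays within about 0.25 rad of the robot's frame.
- chamber_left (a point): centre of the floor of the left chamber (largest y); the mouth is 75 mm above it. Axes as the mould's.
- chamber_middle (a point): centre of the floor of the middle chamber; the mouth is 75 mm above it. Axes as the mould's.
- chamber_right (a point): centre of the floor of the right chamber (smallest y); the mouth is 75 mm above it. Axes as the mould's.
- brush: bottle brush, 200 mm long, 90 g, standing tip down in the rack. Origin at the tip (the bottom of the bristle head), z up along the handle. White bristle head 0 to 62 mm, rigid core 22 mm thick (26 mm with bristles); thin wire to 92 mm; round wooden handle 18 mm thick from 95 to 200 mm. It is the tool with the plain wooden handle, in any of the three holes of the rack.
- rack: fixed grey raised tool rack, 66 x 184 x 175 mm high; three 31 mm square holes in a row along its y axis at y = -52, 0, +52 mm. Tools stand on its floor 115 mm above its underside (the origin, z up), guided by plates at 115-123 and 167-175 mm. Fingers fit only before and behind the row. Behind it a cabinet 315 mm high has its front edge at world x = 0.51 (y 0.11 to 0.56): keep clear.
- tamper_a: steel tamper standing in the rack beside the brush: foot 22 mm thick and 62 mm long, 10 mm rod, black disc knob 34 mm wide at the top, 178 mm long. Origin at its foot. To be left in the rack.
- tamper_b: a second tamper, the same as tamper_a. To be left in the rack.
- tray: fixed open steel tray, 130 (x) x 214 (y) mm outside, rim 16 mm high, walls and floor about 4 mm thick. Origin at the centre of its underside, z up. Room for three tins in a row along its y axis. Behind it (world x above 0.56, y below -0.05) stands a tall oven with a door handle.
- jar: screw-top sample jar, 66 mm wide, 116 mm high, standing behind the mould; bystander. Origin at the centre of its underside.
- scraper: plain wooden block, 40 x 110 x 28 mm, lying behind the tray; bystander. Origin at the centre of its underside.
- tin_0: round aluminium sample tin with fixed lid, 59 mm wide (56 mm below the lid), 38 mm high, 40 g; if present it stands over a mouth of the mould at the start. Origin at the centre of its underside.
- tin_1: round aluminium sample tin with fixed lid, 59 mm wide (56 mm below the lid), 38 mm high, 40 g; if present it stands over a mouth of the mould at the start. Origin at the centre of its underside.
- tin_2: round aluminium sample tin with fixed lid, 59 mm wide (56 mm below the lid), 38 mm high, 40 g; if present it stands over a mouth of the mould at the start. Origin at the centre of its underside.
Things that resemble listed ones, but are neither listed nor needed, are in the scene too. What is shaped like the tin_0 but yellow is not meant. What is shaped like the tin_2 but purple is not meant.

How it is judged:
By the outcome, as a careful person would: the job done as asked, in the order asked, and still so for the second after the job is handed in, with the robot touching nothing.
Of tin_0, tin_1, tin_2 only 2 to 3 are there at a start; the rules pass over those that are not, and their reading is None.
At some moment in a run one of tin_0, tin_1, tin_2 may be knocked a few centimetres aside while the robot is not near it.
It also fails if it takes over 210 s, if anything falls off the work surface, if the arm or the gripper's body presses on something with over 40 N, if the wrist force passes 120 N, or if a joint passes its speed limit or range.

## Working session

There is one attempt and no reset: what is moved stays moved. The work goes in short steps, Python scripts to look and compute and a shell command to move; the robot and the scene stay as the last step left them, time stands still between calls to the robot, and variables do not carry over. Pictures are saved under pics/ and viewed, and the job is handed in when it is done.

```bash
mkdir -p pics; ls
cat > h.py <<'E'
import numpy as np, cv2
from bench import telemetry, capture, calibration, env
def snap(n,f):
    c=calibration(n); im=capture(n); cv2.imwrite('pics/%s.png'%f,im); np.savez('pics/%s.npz'%f,R=c['R'],t=c['t'],cx=c['cx'],cy=c['cy'],fov=c['vertical_fov']); return im,c
def foc(c): return 210/np.tan(np.radians(c['vertical_fov'])/2)
def proj(c,X):
    p=np.array(c['R'])@np.array(X,float)+np.array(c['t']); f=foc(c)
    return np.array([c['cx']+f*p[0]/p[2], c['cy']+f*p[1]/p[2]])
def ray(c,u,v):
    f=foc(c); R=np.array(c['R']); d=R.T@np.array([(u-c['cx'])/f,(v-c['cy'])/f,1]); o=-R.T@np.array(c['t']); return o,d
def atz(c,u,v,z):
    o,d=ray(c,u,v); return o+d*(z-o[2])/d[2]
def load(f):
    d=np.load('pics/%s.npz'%f); return dict(R=d['R'],t=d['t'],cx=float(d['cx']),cy=float(d['cy']),vertical_fov=float(d['fov']))
E
python3 - <<'E'
from h import *
print(telemetry.observe())
for n in ['scene','side','wrist']:
    im,c=snap(n,n+'0'); print(n,c)
E
```

```text
pics
{'clock': 0.0, 'joint_pos': array([ 1.10962535e+00,  1.31155041e-01,  1.48927199e+00, -2.14776913e-06,
        1.52301141e+00, -8.54148989e-02]), 'dq': array([ 0.00082657, -0.0004494 ,  0.00103571,  0.00097711, -0.00117275,
       -0.00024672]), 'joint_efforts': array([-2.38267472e-03, -5.59844649e+01, -4.91755271e+01,  7.67193222e-02,
        3.54189088e-02, -8.86258772e-05]), 'position': array([0.21989291, 0.55757732, 0.18699517]), 'tool_rot': array([ 8.26732937e-01,  5.62593813e-01, -8.03975146e-04,  4.53165707e-04]), 'contact_force': array([ 0.44463521,  0.25696079, -0.03941349]), 'ft_torque': array([-0.0051469 ,  0.02720514, -0.01500573]), 'gripper_width': 1.0010655850109216}
scene {'vertical_fov': 53.45031474684389, 'cx': 274.73328381971504, 'cy': 204.4568691283693, 'R': array([[-0.73719269, -0.67539284, -0.01978515],
       [-0.30700597,  0.36089498, -0.880626  ],
       [ 0.60190885, -0.64311689, -0.47339878]]), 't': array([0.40028889, 0.29100392, 1.06694826])}
side {'vertical_fov': 53.8582302956918, 'cx': 270.0637655227335, 'cy': 209.2016120349609, 'R': array([[ 0.20106999, -0.97943643,  0.01658721],
       [-0.80422539, -0.17472104, -0.56806169],
       [ 0.55927845,  0.1008803 , -0.82281881]]), 't': array([-0.22177337,  0.52295695,  1.20136382])}
wrist {'vertical_fov': 59.941988716308735, 'cx': 282.4101217735982, 'cy': 208.63548113344018, 'R': array([[ 0.36736244,  0.93007687, -0.00136078],
       [ 0.89675252, -0.35381107,  0.26580564],
       [ 0.24673822, -0.09886729, -0.96402568]]), 't': array([-0.59890636, -0.03017729,  0.38944065])}
```

View pics/scene0.png

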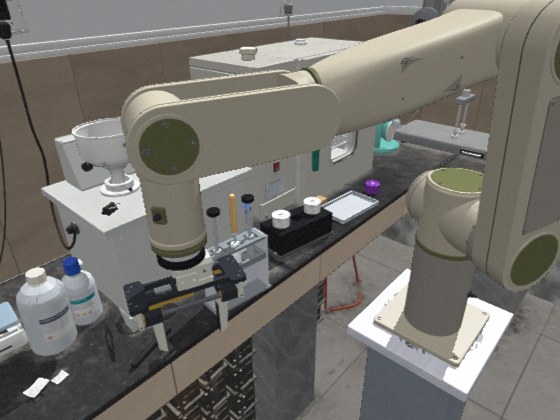

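View pics/side0.png

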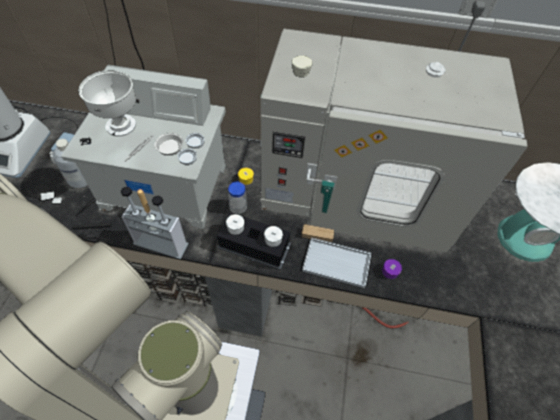

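View pics/wrist0.png

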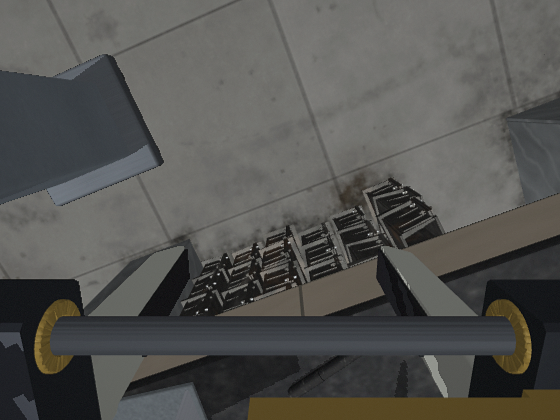

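The side view shows two white tins on the mould, at about (235,224) and (273,236), with the middle chamber open. The brush is the middle tool in the rack at about (143,205). The tray is at (337,262) and the purple decoy at (393,268). I'll zoom in to measure.

Run:
```python
import cv2
im=cv2.imread('pics/side0.png')
cv2.imwrite('pics/s0a.png',cv2.resize(im[165:295,205:405],None,fx=4,fy=4,interpolation=cv2.INTER_CUBIC))
cv2.imwrite('pics/s0b.png',cv2.resize(im[165:275,100:210],None,fx=5,fy=5,interpolation=cv2.INTER_CUBIC))
im=cv2.imread('pics/scene0.png')
cv2.imwrite('pics/c0a.png',cv2.resize(im[165:305,190:390],None,fx=4,fy=4,interpolation=cv2.INTER_CUBIC))
```

```text
(no output)
```

View pics/s0a.png

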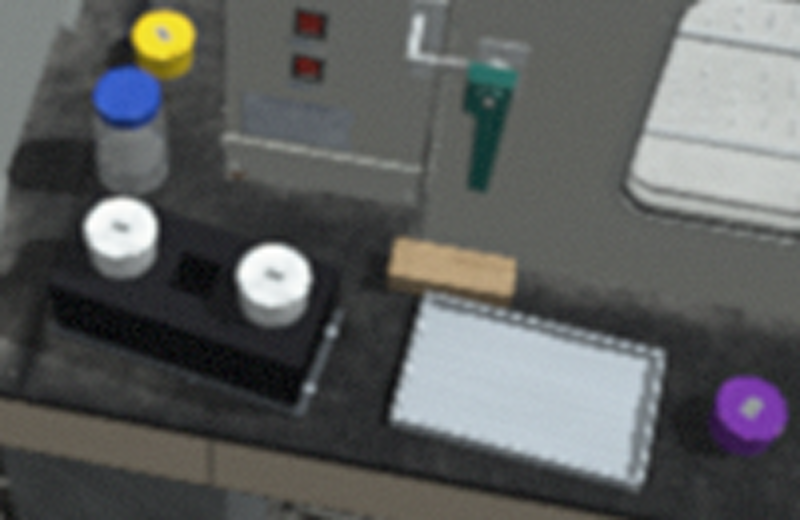

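View pics/s0b.png

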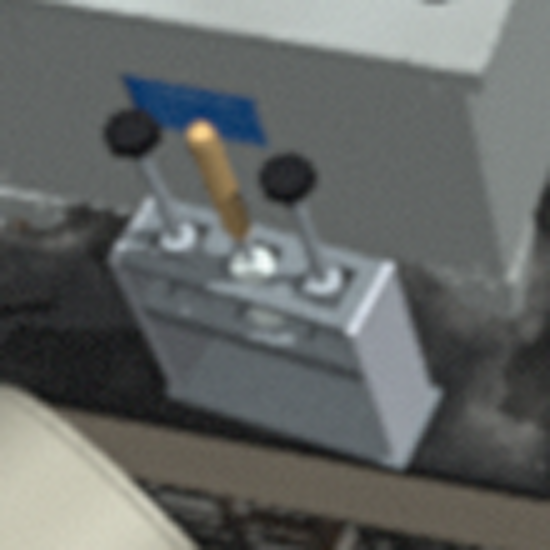

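View pics/c0a.png

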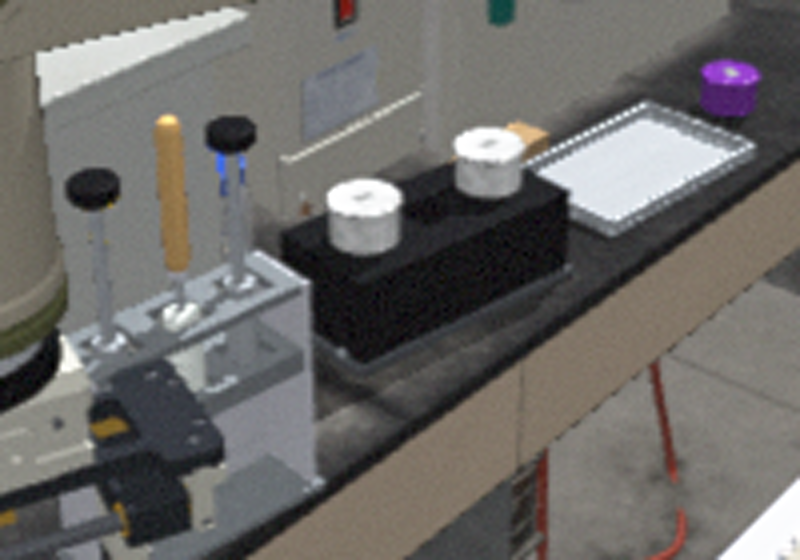

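Run:
```python
from h import *
np.set_printoptions(precision=4,suppress=True)
c=load('side0'); k=load('scene0')
def A(u,v,z): return atz(c,(u+.5)/4-.5+205,(v+.5)/4-.5+165,z)
def B(u,v,z): return atz(c,(u+.5)/5-.5+100,(v+.5)/5-.5+165,z)
def C(u,v,z): return atz(k,(u+.5)/4-.5+190,(v+.5)/4-.5+165,z)
print('tinL',A(122,227,.123),C(365,199,.123)); print('tinR',A(273,268,.123),C(488,147,.123))
for n,p in dict(FL=(392,420),BL=(425,293),BR=(663,350),FR=(640,487)).items(): print('tray',n,A(*p,.016))
for n,p in dict(FL=(612,235),BL=(530,155),BR=(650,100),FR=(757,150)).items(): print('trayC',n,C(*p,.016))
for n,p in dict(FL=(52,282),FR=(298,362),BR=(343,275)).items(): print('mould',n,A(*p,.085))
for n,p in dict(FL=(362,288),FR=(570,192),BL=(280,234)).items(): print('mouldC',n,C(*p,.085))
print('mid pit',A(199,272,.085))
for n,p in dict(FL=(115,255),BL=(155,200),BR=(398,262),FR=(352,332)).items(): print('rack',n,B(*p,.175))
print('rackC FR,BR',C(310,290,.175),C(260,252,.175))
print('brush top',B(200,130,.315),C(168,121,.315), 'brush at hole', B(252,262,.177))
print('knobs',B(133,132,.293),B(289,177,.293),C(93,187,.293),C(232,132,.293))
print('jar top',A(128,92,.116),'scr',A(452,265,.028),'yellow',A(165,37,.038),'purp',A(752,405,.038))
```

```text
tinL [0.5125 0.0005 0.123 ] [0.5049 0.0094 0.123 ]
tinR [ 0.4997 -0.1312  0.123 ] [ 0.4855 -0.1214  0.123 ]
tray FL [ 0.4374 -0.2496  0.016 ]
tray BL [ 0.5676 -0.2588  0.016 ]
tray BR [ 0.5542 -0.4717  0.016 ]
tray FR [ 0.4197 -0.4614  0.016 ]
trayC FL [ 0.4247 -0.2228  0.016 ]
trayC BL [ 0.568  -0.2955  0.016 ]
trayC BR [ 0.5467 -0.4688  0.016 ]
trayC FR [ 0.4098 -0.4433  0.016 ]
mould FL [0.4697 0.0527 0.085 ]
mould FR [ 0.4383 -0.1654  0.085 ]
mould BR [ 0.5285 -0.1871  0.085 ]
mouldC FL [0.4608 0.0631 0.085 ]
mouldC FR [ 0.428  -0.1596  0.085 ]
mouldC BL [0.5638 0.0464 0.085 ]
mid pit [ 0.5056 -0.0667  0.085 ]
rack FL [0.4254 0.3484 0.175 ]
rack BL [0.4715 0.3402 0.175 ]
rack BR [0.4586 0.1694 0.175 ]
rack FR [0.4022 0.1805 0.175 ]
rackC FR,BR [0.3906 0.1909 0.175 ] [0.4494 0.1784 0.175 ]
brush top [0.4392 0.2602 0.315 ] [0.4322 0.2658 0.315 ] brush at hole [0.4377 0.2598 0.177 ]
knobs [0.4438 0.3101 0.293 ] [0.4321 0.2075 0.293 ] [0.4356 0.3243 0.293 ] [0.4237 0.2218 0.293 ]
jar top [0.6571 0.0324 0.116 ] scr [ 0.5943 -0.2781  0.028 ] yellow [0.7879 0.0324 0.038 ] purp [ 0.5038 -0.5452  0.038 ]
```

```bash
cat >> h.py <<'E'
from scipy.spatial.transform import Rotation as Ro
def st():
    s=telemetry.observe(); R=Ro.from_quat(s['tool_rot']).as_matrix()
    print('t %.2f pos %s yaw %.2f tilt %.2f w %.3f F %s q %s'%(s['clock'],np.round(s['position'],4),np.degrees(np.arctan2(R[1,0],R[0,0])),np.degrees(np.arccos(-R[2,2])),s['gripper_width'],np.round(s['contact_force'],1),np.round(s['joint_pos'],2)))
    return s,R
def to(x,y,z,yaw=None):
    s,R=st(); d=R.T@(np.array([x,y,z])-s['position'])
    yw=np.degrees(np.arctan2(R[1,0],R[0,0])); tw=0 if yaw is None else -((yaw-yw+180)%360-180)/180
    print('to',(x,y,z,yaw),'row [%.4f, %.4f, %.4f, %.4f]'%(*d,tw), 'rows>=%d'%max(np.ceil(np.linalg.norm(d)/.05),np.ceil(abs(tw)*180/8.59)))
E
python3 - <<'E'
from h import *
to(.22,.5576,.37); to(.40,-.06,.37,90)
E
```

```text
t 0.15 pos [0.22   0.5577 0.1872] yaw 68.47 tilt 0.08 w 1.004 F [ 0.2 -0.5 -0.9] q [ 1.11  0.13  1.49  0.    1.52 -0.09]
to (0.22, 0.5576, 0.37, None) row [-0.0003, 0.0000, -0.1828, 0.0000] rows>=4
t 0.15 pos [0.22   0.5577 0.1872] yaw 68.47 tilt 0.08 w 1.004 F [ 0.2 -0.5 -0.9] q [ 1.11  0.13  1.49  0.    1.52 -0.09]
to (0.4, -0.06, 0.37, 90) row [-0.5088, 0.3942, -0.1821, -0.1196] rows>=14
```

```bash
python3 -m jog '[[[0,0,-0.05,0,0],[0,0,-0.10,0,0],[0,0,-0.15,0,0],[0,0,-0.18,0,0],[0,0,-0.18,0,0]]]'
```

```text
clock: 0.65
position: [0.2209, 0.5597, 0.3745]
tool_rot: [0.827, 0.563, 0.004, -0.002]
contact_force: [-0.1, -0.4, 0.9]
gripper_width: 0.999
```

Run:
```python
from h import *
to(.40,-.06,.37,90)
```

```text
t 0.65 pos [0.2209 0.5597 0.3745] yaw 68.47 tilt 0.54 w 0.999 F [-0.1 -0.4  0.9] q [ 1.11  0.13  1.15  0.    1.85 -0.09]
to (0.4, -0.06, 0.37, 90) row [-0.5107, 0.3940, -0.0000, -0.1196] rows>=13
```

```bash
python3 -m jog '[[[-0.255,0.197,0,-0.06,0],[-0.255,0.197,0,-0.06,0],[-0.255,0.197,0,-0.06,0],[-0.51,0.394,0,-0.12,0],[-0.51,0.394,0,-0.12,0],[-0.51,0.394,0,-0.12,0],[-0.51,0.394,0,-0.12,0],[-0.51,0.394,0,-0.12,0]]]'
python3 - <<'E'
from h import *
to(.40,-.06,.37,90)
E
```

```text
clock: 1.45
position: [0.3302, 0.1758, 0.3667]
tool_rot: [0.706, 0.708, -0.001, -0.0]
contact_force: [1.3, -0.2, 0.6]
gripper_width: 1.001
t 1.45 pos [0.3302 0.1758 0.3667] yaw 90.11 tilt 0.08 w 1.001 F [ 1.3 -0.2  0.6] q [ 0.35 -0.48  1.71 -0.    1.92 -1.22]
to (0.4, -0.06, 0.37, 90) row [-0.2360, 0.0694, -0.0033, 0.0006] rows>=5
```

```bash
python3 -m jog '[[[-0.236,0.069,-0.003,0,0],[-0.236,0.069,-0.003,0,0],[-0.236,0.069,-0.003,0,0],[-0.236,0.069,-0.003,0,0],[-0.236,0.069,-0.003,0,0],[-0.236,0.069,-0.003,0,0],[-0.236,0.069,-0.003,0,0]]]'
python3 - <<'E'
from h import *
st(); im,c=snap('wrist','w1'); print(c); snap('side','side1')
st()
E
```

```text
clock: 2.15
position: [0.3994, -0.059, 0.3695]
tool_rot: [0.708, 0.706, -0.001, -0.001]
contact_force: [0.6, 0.9, 1.2]
gripper_width: 1.0
t 2.15 pos [ 0.3994 -0.059   0.3695] yaw 89.89 tilt 0.17 w 1.000 F [0.6 0.9 1.2] q [-0.27 -0.4   1.64  0.    1.9  -1.84]
{'vertical_fov': 59.941988716308735, 'cx': 282.4101217735982, 'cy': 208.63548113344018, 'R': array([[ 2.38667973e-03,  9.99996011e-01,  1.51039500e-03],
       [ 9.64670337e-01, -2.70027759e-03,  2.63446104e-01],
       [ 2.63449131e-01,  8.28271781e-04, -9.64672934e-01]]), 't': array([ 0.05764116, -0.46323396,  0.45955206])}
t 2.25 pos [ 0.3995 -0.0574  0.3704] yaw 90.10 tilt 0.07 w 1.002 F [-0.8  0.1  0.3] q [-0.27 -0.4   1.64  0.    1.9  -1.84]
```

View pics/w1.png

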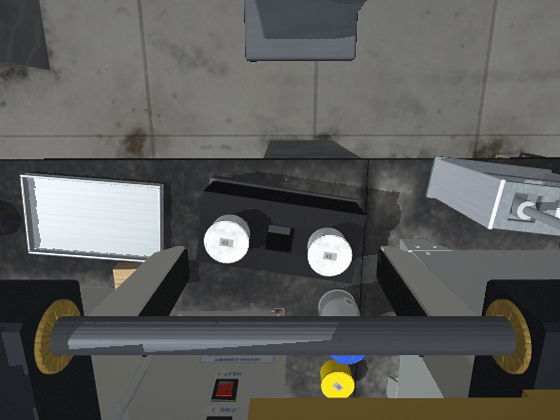

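View pics/side1.png

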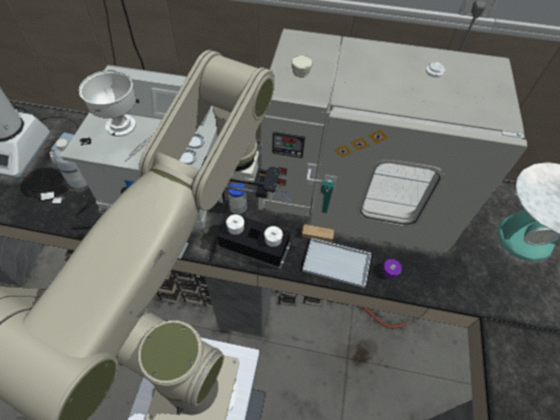

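The wrist view shows the tin lids at about (227,243) and (330,256), the open middle pit at (278,237), and the tray with corners near (22,175) and (164,262). I'll measure from this one.

Run:
```python
import cv2
im=cv2.imread('pics/w1.png')
cv2.imwrite('pics/w1a.png',cv2.resize(im[160:300,190:380],None,fx=4,fy=4,interpolation=cv2.INTER_CUBIC))
cv2.imwrite('pics/w1b.png',cv2.resize(im[150:300,0:190],None,fx=4,fy=4,interpolation=cv2.INTER_CUBIC))
```

```text
(no output)
```

View pics/w1a.png

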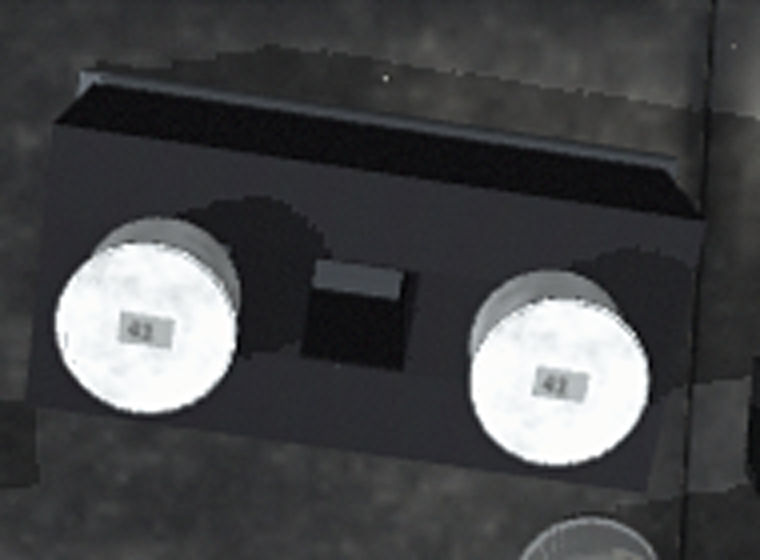

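View pics/w1b.png

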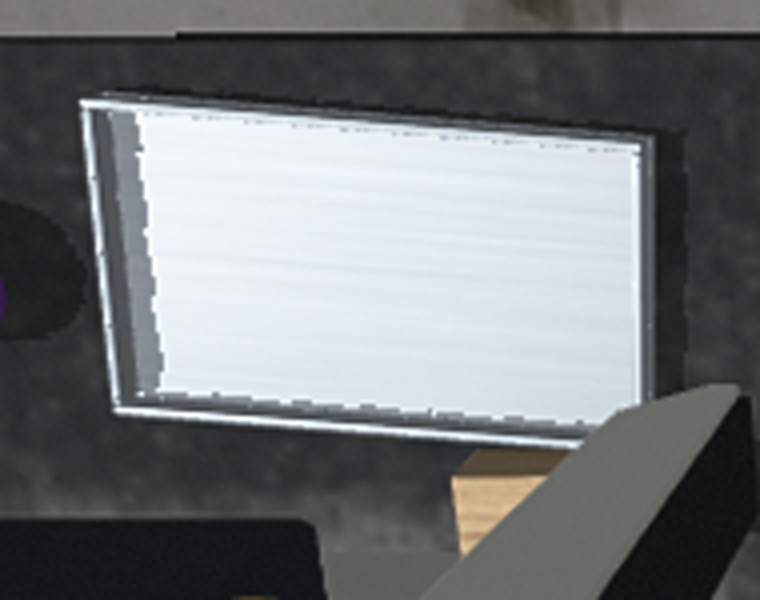

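Run:
```python
from h import *
np.set_printoptions(precision=4,suppress=True)
c=load('w1')
def A(u,v,z): return atz(c,(u+.5)/4-.5+190,(v+.5)/4-.5+160,z)
def B(u,v,z): return atz(c,(u+.5)/4-.5,(v+.5)/4-.5+150,z)
print('tinR',A(146,327,.123),'edges',A(56,327,.123),A(237,327,.123),A(146,241,.123),A(146,412,.123))
print('tinL',A(560,382,.123),'edges',A(471,382,.123),A(649,382,.123))
P=[A(55,123,.085),A(703,217,.085),A(648,490,.085),A(25,405,.085)]
for p in P: print('mould',p)
print('len',np.linalg.norm(P[0]-P[1]),np.linalg.norm(P[1]-P[2]),np.linalg.norm(P[3]-P[2]),np.linalg.norm(P[0]-P[3]),'ctr',np.mean(P,0))
for a,b in ((P[0],P[1]),(P[3],P[2])): d=b-a; print('yaw',np.arctan2(-d[0],d[1]))
q=[A(315,260,.085),A(418,272,.085),A(404,370,.085),A(302,355,.085)]
print('pit',q,np.mean(q,0))
T=[B(80,102,.016),B(655,135,.016),B(117,411,.016)]
print('tray',T, np.linalg.norm(T[0]-T[1]),np.linalg.norm(T[0]-T[2]),'ctr',(T[1]+T[2])/2)
```

```text
tinR [ 0.49   -0.1316  0.123 ] edges [ 0.4899 -0.1606  0.123 ] [ 0.4901 -0.1023  0.123 ] [ 0.461  -0.1304  0.123 ] [ 0.5197 -0.1329  0.123 ]
tinL [0.5095 0.0026 0.123 ] edges [ 0.5094 -0.0265  0.123 ] [0.5096 0.0316 0.123 ]
mould [ 0.431  -0.1654  0.085 ]
mould [0.4646 0.055  0.085 ]
mould [0.5674 0.0411 0.085 ]
mould [ 0.5335 -0.1821  0.085 ]
len 0.22293723081662914 0.10371018404754846 0.225734372021639 0.10386036398717513 ctr [ 0.4991 -0.0628  0.085 ]
yaw -0.1512703294984438
yaw -0.15057321297052353
pit [array([ 0.4797, -0.0783,  0.085 ]), array([ 0.4842, -0.0427,  0.085 ]), array([ 0.5206, -0.0474,  0.085 ]), array([ 0.5148, -0.0834,  0.085 ])] [ 0.4998 -0.0629  0.085 ]
tray [array([ 0.4216, -0.459 ,  0.016 ]), array([ 0.435 , -0.2413,  0.016 ]), array([ 0.5477, -0.4684,  0.016 ])] 0.2181797528969654 0.12645985535183793 ctr [ 0.4914 -0.3548  0.016 ]
```

Run:
```python
from h import *
im=cv2.imread('pics/side1.png'); im2=cv2.imread('pics/scene0.png')
a=cv2.resize(im[160:220,290:350],None,fx=6,fy=6,interpolation=cv2.INTER_CUBIC)
b=cv2.resize(im2[125:185,280:340],None,fx=6,fy=6,interpolation=cv2.INTER_CUBIC)
cv2.imwrite('pics/hd.png',np.hstack([a,b]))
snap('scene','scene1')
```

```text
(no output)
```

View pics/hd.png

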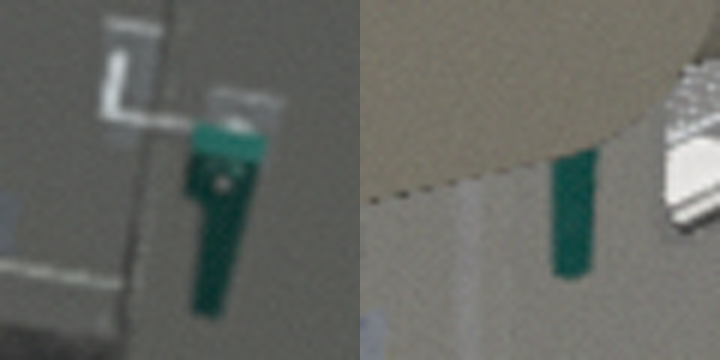

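View pics/scene1.png

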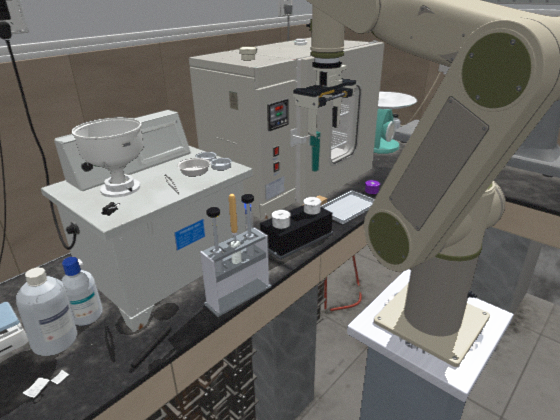

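Run:
```python
from h import *
c=load('side1');k=load('scene1')
def tri(p,q):
    A=[];b=[]
    for (cc,(u,v)) in ((c,p),(k,q)):
        o,d=ray(cc,u,v); d=d/np.linalg.norm(d); M=np.eye(3)-np.outer(d,d); A.append(M); b.append(M@o)
    x=np.linalg.lstsq(np.vstack(A),np.hstack(b),rcond=None)[0]; return x, np.linalg.norm(A[0]@x-b[0]),np.linalg.norm(A[1]@x-b[1])
print('handle bottom',tri((290+208/6,160+315/6),(280+(572-360)/6,125+275/6)))
print('tinL check',tri((235.25,221.5),(281.1,214.6)))
```

```text
handle bottom (array([ 0.598261  , -0.28822127,  0.14444835]), np.float64(0.0009584994098342741), np.float64(0.000958499409834673))
tinL check (array([0.51401062, 0.00061446, 0.11638155]), np.float64(0.001926252636404196), np.float64(0.0019262526364037516))
```

Run:
```python
from h import *
to(.490,-.1316,.17,90)
```

```text
t 2.30 pos [ 0.3996 -0.0571  0.3707] yaw 90.16 tilt 0.04 w 0.998 F [ 0.4 -0.8  0.9] q [-0.27 -0.4   1.64  0.    1.9  -1.84]
to (0.49, -0.1316, 0.17, 90) row [-0.0749, 0.0903, 0.2006, 0.0009] rows>=5
```

```bash
python3 -m jog '[[[-0.075,0.09,0.02,0,0],[-0.075,0.09,0.04,0,0],[-0.075,0.09,0.08,0,0],[-0.075,0.09,0.12,0,0],[-0.075,0.09,0.16,0,0],[-0.075,0.09,0.20,0,0],[-0.075,0.09,0.20,0,0]]]'
python3 - <<'E'
from h import *
to(.490,-.1316,.092,90)
snap('wrist','w2'); st()
E
```

```text
clock: 3.0
position: [0.4861, -0.1299, 0.1647]
tool_rot: [0.706, 0.708, -0.002, -0.005]
contact_force: [-0.8, 0.6, -0.9]
gripper_width: 0.999
t 3.00 pos [ 0.4861 -0.1299  0.1647] yaw 90.22 tilt 0.62 w 0.999 F [-0.8  0.6 -0.9] q [-0.36 -0.11  1.77  0.    1.49 -1.94]
to (0.49, -0.1316, 0.092, 90) row [-0.0020, 0.0047, 0.0727, 0.0012] rows>=2
t 3.05 pos [ 0.488  -0.1308  0.1687] yaw 90.21 tilt 0.33 w 0.997 F [-0.2 -0.   0.5] q [-0.36 -0.11  1.77  0.    1.49 -1.94]
```

View pics/w2.png

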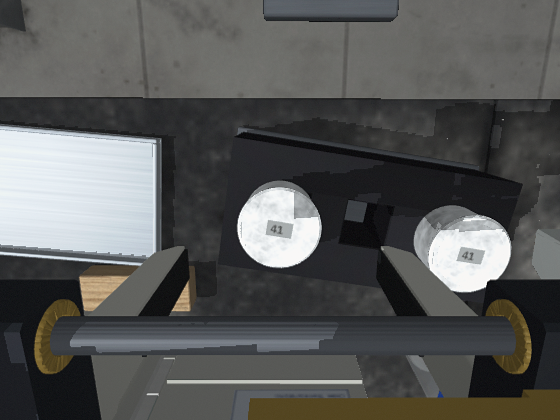

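```bash
python3 -m jog '[[[0,0,0,0,0],[0,0,0,0,0]]]' >/dev/null
python3 - <<'E'
from h import *
c=load('w2'); print(atz(c,279,227,.123),atz(c,237,227,.123),atz(c,321,227,.123))
to(.490,-.1316,.092,90)
E
```

```text
[ 0.48992075 -0.13211705  0.123     ] [ 0.48998009 -0.16088051  0.123     ] [ 0.48986135 -0.10332226  0.123     ]
t 3.25 pos [ 0.4918 -0.1332  0.1745] yaw 90.12 tilt 0.29 w 0.998 F [-0.3 -0.4  0.2] q [-0.37 -0.12  1.76  0.    1.49 -1.94]
to (0.49, -0.1316, 0.092, 90) row [0.0018, -0.0022, 0.0825, 0.0007] rows>=2
```

```bash
python3 -m jog '[[[0.001,-0.001,0.015,0,0],[0.001,-0.001,0.03,0,0],[0.001,-0.001,0.045,0,0],[0.001,-0.001,0.055,0,0],[0.001,-0.001,0.065,0,0],[0.001,-0.001,0.07,0,0],[0.001,-0.001,0.07,0,0],[0.001,-0.001,0.07,0,0]]]'
python3 - <<'E'
from h import *
to(.490,-.1316,.092,90)
E
```

```text
clock: 4.05
position: [0.4891, -0.1322, 0.1014]
tool_rot: [0.707, 0.708, 0.0, 0.0]
contact_force: [-0.1, 0.1, -0.0]
gripper_width: 0.997
t 4.05 pos [ 0.4891 -0.1322  0.1014] yaw 90.06 tilt 0.02 w 0.997 F [-0.1  0.1 -0. ] q [-0.37 -0.07  1.85  0.    1.36 -1.94]
to (0.49, -0.1316, 0.092, 90) row [0.0006, 0.0009, 0.0094, 0.0004] rows>=1
```

```bash
python3 -m jog '[[[0,0.001,0.005,0,0],[0,0.001,0.009,0,0],[0,0.001,0.009,0,0.2],[0,0.001,0.009,0,0.5],[0,0.001,0.009,0,0.5],[0,0.001,0.009,0,0.5],[0,0.001,0.009,0,0.5],[0,0.001,0.009,0,0.5]]]' 12
python3 - <<'E'
from h import *
st()
snap('wrist','w3')
E
```

```text
clock: 4.85
position: [0.4903, -0.1322, 0.0926]
tool_rot: [0.707, 0.708, 0.0, 0.0]
contact_force: [0.4, 0.5, 2.1]
gripper_width: 0.537
t 4.85 pos [ 0.4903 -0.1322  0.0926] yaw 90.07 tilt 0.05 w 0.537 F [0.4 0.5 2.1] q [-0.36 -0.05  1.85  0.    1.34 -1.94]
```

View pics/w3.png

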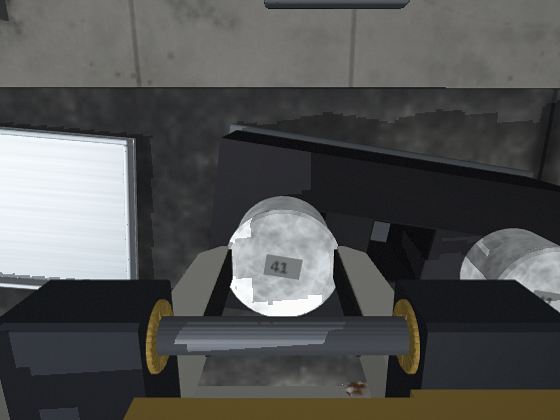

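```bash
python3 -m jog '[[[0,0,0,0,1],[0,0,0,0,1],[0,0,0,0,1],[0,0,0,0,1]]]' 12; python3 -m jog '[[[0,0,-0.02,0,1],[0,0,-0.04,0,1],[0,0,-0.06,0,1],[0,0,-0.07,0,1],[0,0,-0.07,0,1]]]'
python3 - <<'E'
from h import *
st()
snap('wrist','w4')
E
```

```text
clock: 5.3
position: [0.4903, -0.1322, 0.0925]
tool_rot: [0.707, 0.708, 0.0, 0.0]
contact_force: [-0.1, 1.2, 5.0]
gripper_width: 0.208
clock: 5.8
position: [0.4907, -0.1325, 0.1633]
tool_rot: [0.707, 0.708, 0.0, 0.001]
contact_force: [0.4, 0.0, -0.7]
gripper_width: 0.007
t 5.80 pos [ 0.4907 -0.1325  0.1633] yaw 90.06 tilt 0.13 w 0.007 F [ 0.4  0.  -0.7] q [-0.36 -0.11  1.78 -0.    1.47 -1.94]
```

View pics/w4.png

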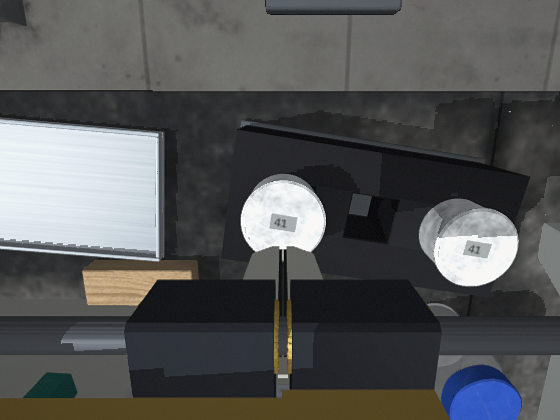

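Run:
```python
from h import *
c=load('w4'); s,R=st()
print('tip proj',proj(c,s['position']),'grasp',proj(c,s['position']+[0,0,.019]))
print('tin now',atz(c,283,219,.123), atz(c,241,219,.123),atz(c,326,219,.123))
im=cv2.imread('pics/w4.png'); cv2.imwrite('pics/w4a.png',cv2.resize(im[160:340,200:380],None,fx=3,fy=3,interpolation=cv2.INTER_CUBIC))
snap('side','side4'); snap('scene','scene4')
im=cv2.imread('pics/side4.png'); im2=cv2.imread('pics/scene4.png')
cv2.imwrite('pics/s4a.png',np.hstack([cv2.resize(im[200:280,210:310],None,fx=4,fy=4,interpolation=cv2.INTER_CUBIC),cv2.resize(im2[180:260,250:350],None,fx=4,fy=4,interpolation=cv2.INTER_CUBIC)]))
```

```text
t 5.85 pos [ 0.49   -0.1322  0.162 ] yaw 90.07 tilt 0.03 w 0.005 F [ 0.4 -0.6 -1.3] q [-0.36 -0.11  1.78 -0.    1.47 -1.94]
tip proj [283.09376367 240.95353303] grasp [283.14360806 253.76113758]
tin now [ 0.48889333 -0.13219671  0.123     ] [ 0.48891974 -0.16063765  0.123     ] [ 0.48886629 -0.10308169  0.123     ]
```

View pics/w4a.png

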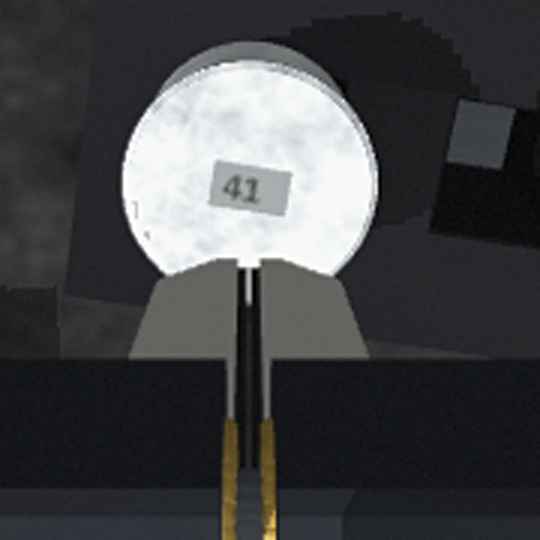

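View pics/s4a.png

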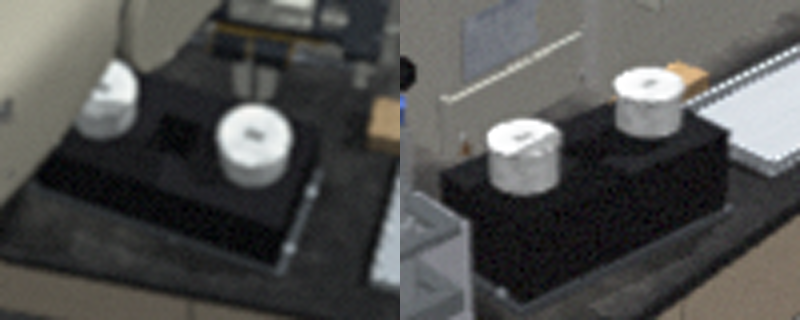

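Run:
```python
from h import *
np.set_printoptions(precision=4,suppress=True)
c=load('w3')
print(proj(c,[.4903,-.1322,.0926]),proj(c,[.4903,-.1322,.1116]))
for z in (.085,.1,.123): print(z,atz(c,282,257,z),atz(c,230,257,z)[1],atz(c,335,257,z)[1],atz(c,282,198,z))
# predicted lid
for a in np.linspace(0,2*np.pi,8,endpoint=False): print(proj(c,[.49+.0295*np.cos(a),-.1322+.0295*np.sin(a),.123]))
im=cv2.imread('pics/w3.png'); cv2.imwrite('pics/w3a.png',cv2.resize(im[170:350,190:390],None,fx=4,fy=4,interpolation=cv2.INTER_CUBIC))
```

```text
[282.654  242.9174] [282.6845 255.9449]
0.085 [ 0.5022 -0.1326  0.085 ] -0.16380720017454908 -0.10073955139151672 [ 0.4657 -0.1326  0.085 ]
0.1 [ 0.4958 -0.1326  0.1   ] -0.16148976388782205 -0.10308127139237024 [ 0.462  -0.1326  0.1   ]
0.123 [ 0.486  -0.1325  0.123 ] -0.15793636158150723 -0.1066719087270123 [ 0.4564 -0.1326  0.123 ]
[282.647  317.5699]
[323.8526 302.515 ]
[342.7677 264.5182]
[326.5866 224.0559]
[282.7714 206.4966]
[238.9127 223.993 ]
[222.6372 264.4373]
[241.4715 302.463 ]
```

View pics/w3a.png

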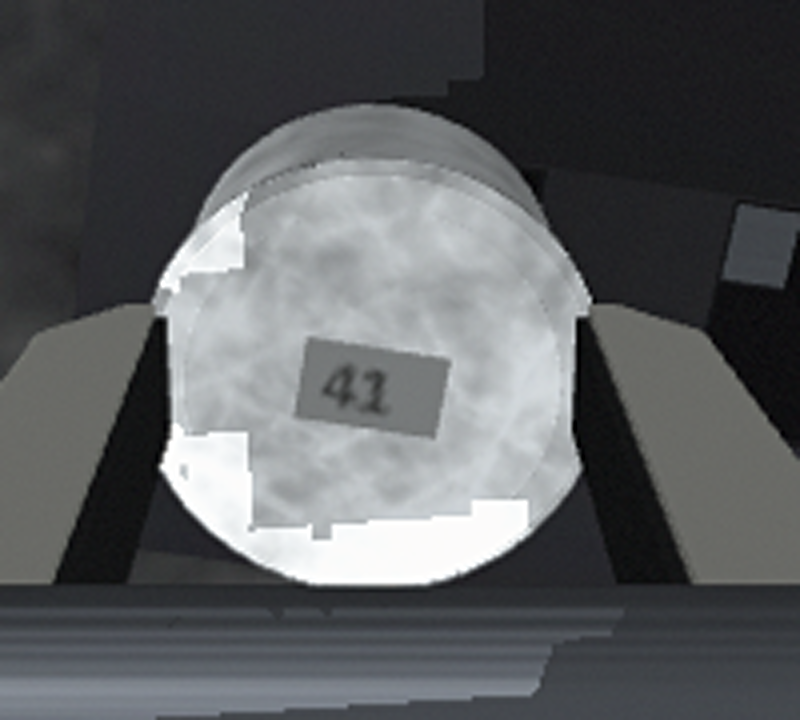

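```bash
python3 -m jog '[[[0,0,0,0,0],[0,0,0,0,0],[0,0,0,0,0],[0,0,0,0,0],[0,0,0,0,0],[0,0,0,0,0],[0,0,0,0,0],[0,0,0,0,0]]]'; python3 -m jog '[[[0,0,0,0,0],[0,0,0,0,0],[0,0,0,0,0],[0,0,0,0,0],[0,0,0,0,0]]]'
python3 - <<'E'
from h import *
to(.489,-.132,.089,90)
E
```

```text
clock: 6.75
position: [0.4899, -0.1321, 0.1621]
tool_rot: [0.707, 0.708, -0.0, 0.0]
contact_force: [0.9, 0.2, -0.2]
gripper_width: 0.642
clock: 7.25
position: [0.4899, -0.1321, 0.1621]
tool_rot: [0.707, 0.708, -0.0, -0.0]
contact_force: [0.9, 0.1, -0.3]
gripper_width: 0.996
t 7.25 pos [ 0.4899 -0.1321  0.1621] yaw 90.07 tilt 0.00 w 0.996 F [ 0.9  0.1 -0.3] q [-0.36 -0.11  1.78  0.    1.47 -1.94]
to (0.489, -0.132, 0.089, 90) row [0.0001, -0.0009, 0.0731, 0.0004] rows>=2
```

```bash
python3 -m jog '[[[0,-0.001,0.015,0,0],[0,-0.001,0.03,0,0],[0,-0.001,0.045,0,0],[0,-0.001,0.055,0,0],[0,-0.001,0.065,0,0],[0,-0.001,0.072,0,0],[0,-0.001,0.072,0,0],[0,-0.001,0.072,0,0]]]'; python3 -m jog '[[[0,0,0,0,0.3],[0,0,0,0,0.3],[0,0,0,0,0.3],[0,0,0,0,0.3],[0,0,0,0,0.35]]]' 25;  python3 -m jog '[[[0,0,0,0,0.40]]]';python3 -m jog '[[[0,0,0,0,0.40]]]';python3 -m jog '[[[0,0,0,0,0.45]]]'
python3 - <<'E'
from h import *
snap('wrist','w5'); st()
im=cv2.imread('pics/w5.png'); cv2.imwrite('pics/w5a.png',cv2.resize(im[170:350,190:390],None,fx=4,fy=4,interpolation=cv2.INTER_CUBIC))
E
```

```text
clock: 8.05
position: [0.4891, -0.1322, 0.0903]
tool_rot: [0.707, 0.708, 0.0, 0.0]
contact_force: [0.9, 0.3, 0.4]
gripper_width: 1.0
clock: 8.55
position: [0.489, -0.1321, 0.0902]
tool_rot: [0.707, 0.708, 0.0, 0.0]
contact_force: [0.0, 0.1, -0.5]
gripper_width: 0.671
clock: 8.65
position: [0.4889, -0.1321, 0.0901]
tool_rot: [0.707, 0.708, 0.0, 0.0]
contact_force: [-0.3, 1.3, 0.9]
gripper_width: 0.619
clock: 8.75
position: [0.4889, -0.1321, 0.0901]
tool_rot: [0.707, 0.708, 0.0, 0.0]
contact_force: [0.2, 0.3, 0.7]
gripper_width: 0.613
clock: 8.85
position: [0.4889, -0.1321, 0.0902]
tool_rot: [0.707, 0.708, 0.0, 0.0]
contact_force: [-0.3, 0.8, 1.0]
gripper_width: 0.612
t 8.90 pos [ 0.4889 -0.1321  0.0901] yaw 90.07 tilt 0.00 w 0.607 F [-0.1 -0.2  0.8] q [-0.37 -0.05  1.86  0.    1.34 -1.94]
```

View pics/w5a.png

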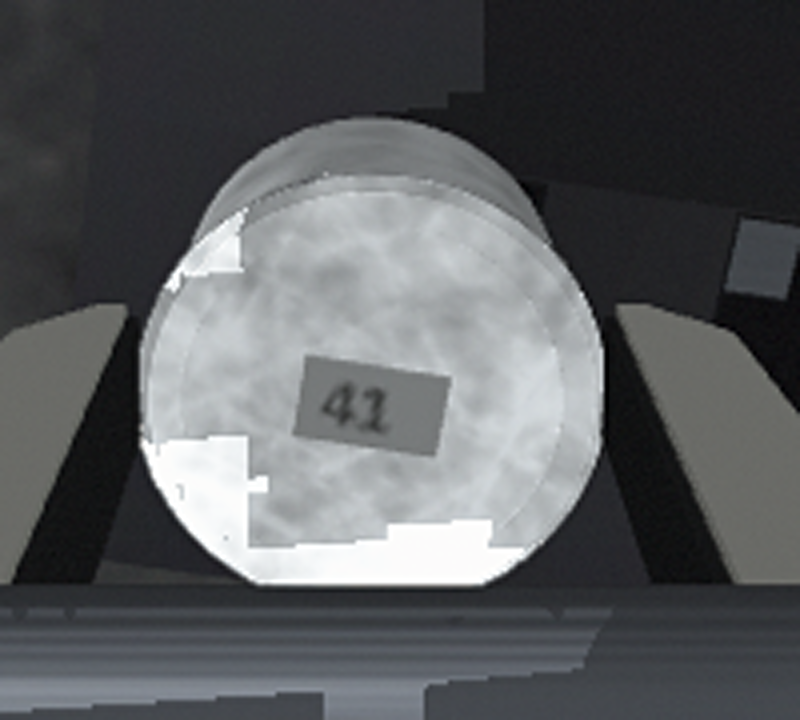

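```bash
python3 -m jog '[[[0,0,0,0,0.45]]]';python3 -m jog '[[[0,0,0,0,0.5]]]';python3 -m jog '[[[0,0,0,0,0.5]]]'; python3 -m jog '[[[0,0,0,0,0.5]]]'
```

```text
clock: 9.0
position: [0.4889, -0.1321, 0.0902]
tool_rot: [0.707, 0.708, 0.0, 0.0]
contact_force: [0.1, 0.6, 0.6]
gripper_width: 0.613
clock: 9.1
position: [0.4889, -0.1321, 0.0901]
tool_rot: [0.707, 0.708, -0.0, -0.0]
contact_force: [-0.8, 0.4, 1.0]
gripper_width: 0.613
clock: 9.2
position: [0.4889, -0.1321, 0.0901]
tool_rot: [0.707, 0.708, 0.0, -0.0]
contact_force: [0.3, 0.1, 1.4]
gripper_width: 0.609
clock: 9.3
position: [0.4889, -0.1321, 0.0901]
tool_rot: [0.707, 0.708, 0.0, 0.0]
contact_force: [0.0, -0.1, 0.9]
gripper_width: 0.612
```

Now the jaws stop at 57 mm on the tin. I'll lift gently and check.

```bash
python3 -m jog '[[[0,0,-0.005,0,0.5],[0,0,-0.01,0,0.5],[0,0,-0.02,0,0.5],[0,0,-0.03,0,0.5],[0,0,-0.04,0,0.5],[0,0,-0.05,0,0.5],[0,0,-0.05,0,0.5]]]'
python3 - <<'E'
from h import *
snap('wrist','w6'); st()
im=cv2.imread('pics/w6.png'); cv2.imwrite('pics/w6a.png',cv2.resize(im[90:350,150:430],None,fx=2.5,fy=2.5,interpolation=cv2.INTER_CUBIC))
to(.495,-.309,.15,86.5)
E
```

```text
clock: 10.0
position: [0.4902, -0.1326, 0.1424]
tool_rot: [0.707, 0.708, 0.001, 0.002]
contact_force: [1.2, 0.4, -0.6]
gripper_width: 0.61
t 10.05 pos [ 0.4896 -0.1324  0.1413] yaw 90.07 tilt 0.12 w 0.612 F [ 0.2 -0.2 -0.3] q [-0.37 -0.1   1.8   0.    1.43 -1.94]
t 10.05 pos [ 0.4896 -0.1324  0.1413] yaw 90.07 tilt 0.12 w 0.612 F [ 0.2 -0.2 -0.3] q [-0.37 -0.1   1.8   0.    1.43 -1.94]
to (0.495, -0.309, 0.15, 86.5) row [-0.1766, 0.0052, -0.0085, 0.0198] rows>=4
```

View pics/w6a.png

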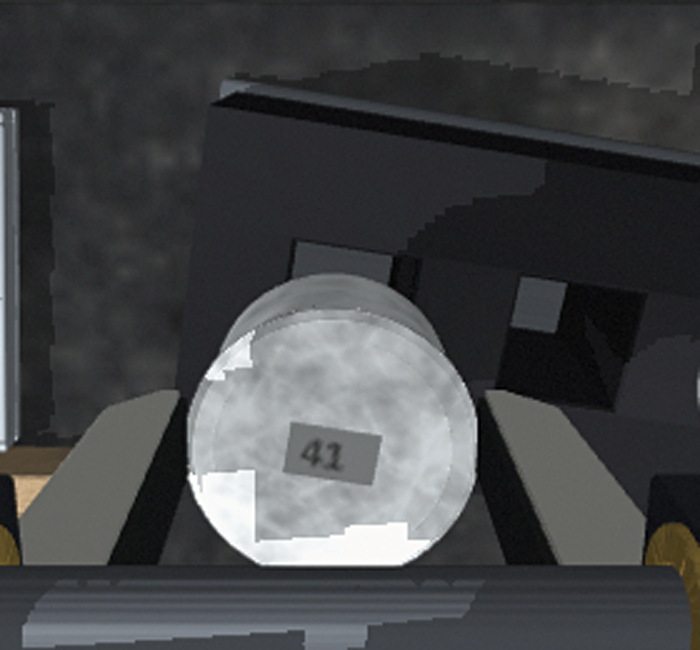

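```bash
python3 -m jog '[[[-0.04,0,0,0,0.5],[-0.09,0,0,0.02,0.5],[-0.14,0,0,0.02,0.5],[-0.19,0,0,0.02,0.5],[-0.24,0,0,0.02,0.5],[-0.27,0,0,0.02,0.5],[-0.27,0,0,0.02,0.5],[-0.27,0,0,0.02,0.5]]]'
python3 - <<'E'
from h import *
snap('wrist','w7')
to(.489,-.402,.011,86.5)
E
```

```text
clock: 10.85
position: [0.4886, -0.4021, 0.1389]
tool_rot: [0.729, 0.684, 0.0, -0.001]
contact_force: [-0.3, 0.3, 0.1]
gripper_width: 0.61
t 10.90 pos [ 0.4889 -0.4013  0.1392] yaw 86.46 tilt 0.10 w 0.615 F [0.2 0.5 0. ] q [-0.77  0.24  1.45  0.    1.45 -2.28]
to (0.489, -0.402, 0.011, 86.5) row [-0.0009, 0.0003, 0.1282, -0.0002] rows>=3
```

View pics/w7.png

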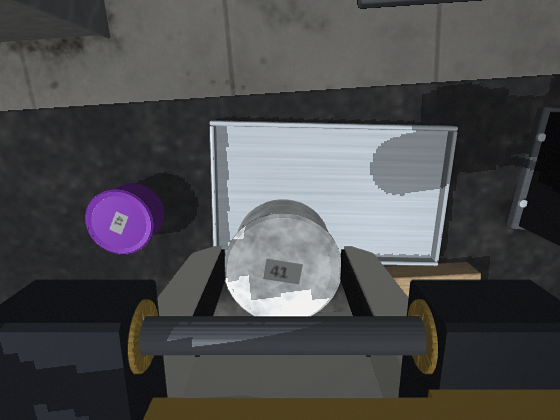

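Run:
```python
from h import *
c=load('w7'); P=[atz(c,u,v,.016) for u,v in ((211,122),(457,127),(439,263))]
print(P,(P[0]+P[2])/2, np.linalg.norm(P[0]-P[1]))
```

```text
[array([ 0.42182448, -0.45866914,  0.016     ]), array([ 0.4393181 , -0.24924573,  0.016     ]), array([ 0.56478149, -0.2582941 ,  0.016     ])] [ 0.49330298 -0.35848162  0.016     ] 0.21015278155524855
```

```bash
python3 -m jog '[[[-0.001,0.001,0.03,0,0.5],[-0.001,0.001,0.06,0,0.5],[-0.001,0.001,0.08,0,0.5],[-0.001,0.001,0.10,0,0.5],[-0.001,0.001,0.11,0,0.5],[-0.001,0.001,0.118,0,0.5],[-0.001,0.001,0.118,0,0.5],[-0.001,0.001,0.118,0,0.5]]]'
python3 - <<'E'
from h import *
snap('wrist','w8')
to(.490,-.403,.010,86)
E
```

```text
clock: 11.7
position: [0.4907, -0.4033, 0.0231]
tool_rot: [0.728, 0.685, 0.0, 0.001]
contact_force: [0.6, -0.5, 0.1]
gripper_width: 0.613
t 11.75 pos [ 0.4909 -0.4036  0.0234] yaw 86.48 tilt 0.11 w 0.614 F [ 0.2 -0.1 -0.4] q [-0.77  0.35  1.54  0.    1.25 -2.28]
to (0.49, -0.403, 0.01, 86) row [0.0006, -0.0010, 0.0134, 0.0027] rows>=1
```

View pics/w8.png

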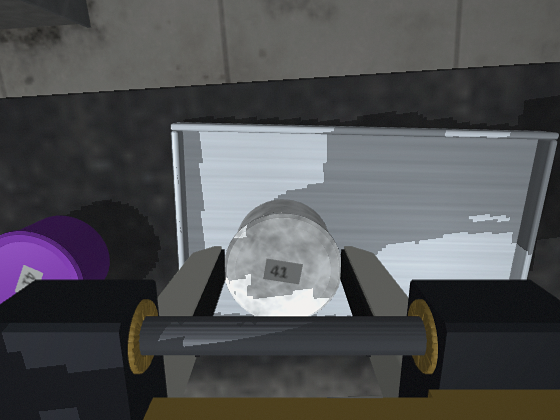

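```bash
python3 -m jog '[[[0,0,0.004,0,0.5],[0,0,0.008,0,0.5],[0,0,0.011,0,0.5],[0,0,0.013,0,0.5],[0,0,0.013,0,0.5],[0,0,0.013,0,0.5]]]'
```

```text
clock: 12.35
position: [0.4901, -0.4032, 0.0092]
tool_rot: [0.729, 0.685, -0.0, -0.0]
contact_force: [-1.3, 1.2, 2.7]
gripper_width: 0.611
```

```bash
python3 -m jog '[[[0,0,0.012,0,0.28],[0,0,0.012,0,0.28],[0,0,0.012,0,0.28],[0,0,0.012,0,0.28]]]'; python3 -m jog '[[[0,0,-0.015,0,0.28],[0,0,-0.03,0,0.28],[0,0,-0.05,0,0.28],[0,0,-0.08,0,0.28],[0,0,-0.12,0,0.0],[0,0,-0.15,0,0.0],[0,0,-0.17,0,0],[0,0,-0.17,0,0]]]'
python3 - <<'E'
from h import *
snap('wrist','w9')
to(.45,-.1,.22,90)
E
```

```text
clock: 12.75
position: [0.4901, -0.4032, -0.0029]
tool_rot: [0.729, 0.685, -0.0, -0.0]
contact_force: [0.3, -0.1, -0.3]
gripper_width: 0.717
clock: 13.55
position: [0.4924, -0.4053, 0.1739]
tool_rot: [0.729, 0.685, 0.0, 0.005]
contact_force: [-0.1, -0.3, 0.6]
gripper_width: 0.987
t 13.60 pos [ 0.4915 -0.4044  0.1708] yaw 86.47 tilt 0.34 w 0.994 F [ 0.7 -0.5 -0.1] q [-0.77  0.23  1.41 -0.    1.5  -2.28]
to (0.45, -0.1, 0.22, 90) row [0.3011, -0.0599, -0.0507, -0.0196] rows>=7
```

View pics/w9.png

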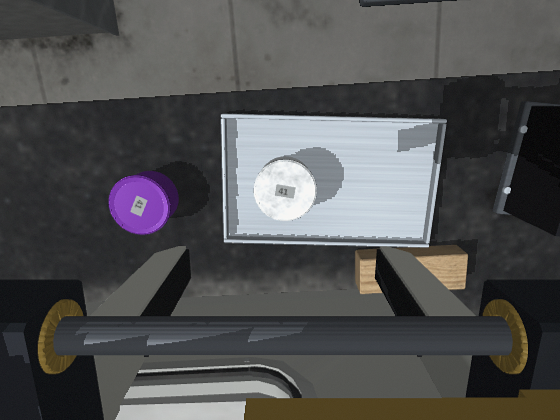

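```bash
python3 -m jog '[[[0.05,-0.01,-0.01,0,0],[0.1,-0.02,-0.02,-0.02,0],[0.15,-0.03,-0.03,-0.02,0],[0.2,-0.03,-0.03,-0.02,0],[0.25,-0.03,-0.03,-0.02,0],[0.3,-0.03,-0.03,-0.02,0],[0.35,-0.03,-0.03,-0.02,0],[0.40,-0.03,-0.03,-0.02,0]]]'; python3 -m jog '[[[0,0,0,0,0],[0,0,0,0,0],[0,0,0,0,0]]]'
python3 - <<'E'
from h import *
snap('wrist','w10')
to(.5095,.0026,.086,90)
E
```

```text
clock: 14.4
position: [0.4833, -0.0057, 0.1957]
tool_rot: [0.707, 0.707, -0.001, -0.001]
contact_force: [0.2, 0.5, 0.1]
gripper_width: 0.998
clock: 14.7
position: [0.484, -0.0087, 0.1962]
tool_rot: [0.707, 0.707, -0.001, -0.0]
contact_force: [-0.1, -1.4, 0.0]
gripper_width: 1.0
t 14.75 pos [ 0.4842 -0.0091  0.1964] yaw 89.98 tilt 0.06 w 1.004 F [-0.9 -0.8  0.1] q [-0.12 -0.19  1.79 -0.    1.55 -1.69]
to (0.5095, 0.0026, 0.086, 90) row [0.0117, 0.0255, 0.1104, -0.0001] rows>=3
```

View pics/w10.png

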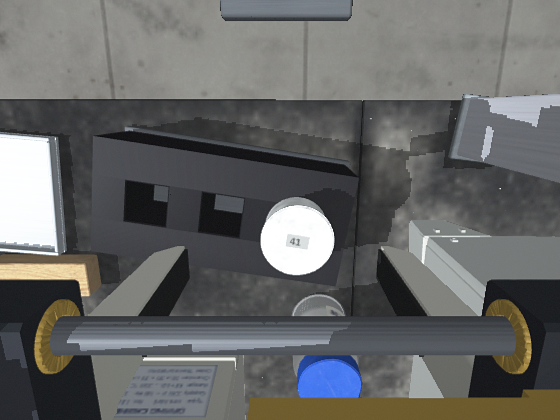

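```bash
python3 - <<'E'
from h import *
c=load('w10'); print(atz(c,297.5,239,.123),atz(c,261,239,.123)[1],atz(c,335,239,.123)[1],atz(c,297,204,.123)[0],atz(c,297,274,.123)[0],'jar',atz(c,330,380,.116))
E
python3 -m jog '[[[0.005,0.01,0.02,0,0],[0.011,0.023,0.04,0,0],[0.011,0.023,0.06,0,0],[0.011,0.023,0.075,0,0],[0.011,0.023,0.085,0,0],[0.011,0.023,0.09,0,0],[0.011,0.023,0.09,0,0],[0.011,0.023,0.09,0,0]]]'
python3 - <<'E'
from h import *
to(.5095,.0026,.087,90)
E
```

```text
[0.50852903 0.0030553  0.123     ] -0.025546766149974233 0.03244144469779648 0.48018666402695154 0.5384449005408081 jar [0.64608942 0.03420782 0.116     ]
clock: 15.55
position: [0.508, 0.003, 0.1079]
tool_rot: [0.707, 0.707, 0.0, 0.0]
contact_force: [0.8, -0.5, -0.5]
gripper_width: 1.002
t 15.55 pos [0.508  0.003  0.1079] yaw 90.05 tilt 0.07 w 1.002 F [ 0.8 -0.5 -0.5] q [-0.09 -0.07  1.84 -0.    1.37 -1.67]
to (0.5095, 0.0026, 0.087, 90) row [-0.0004, 0.0015, 0.0209, 0.0003] rows>=1
```

```bash
python3 -m jog '[[[0,0.001,0.008,0,0],[0,0.001,0.014,0,0.2],[0,0.001,0.019,0,0.2],[0,0.001,0.019,0,0.3],[0,0.001,0.019,0,0.3],[0,0.001,0.019,0,0.38],[0,0.001,0.019,0,0.42],[0,0.001,0.019,0,0.45]]]' 25; python3 -m jog '[[[0,0,0,0,0.5],[0,0,0,0,0.5]]]'
```

```text
clock: 16.35
position: [0.5087, 0.0032, 0.0884]
tool_rot: [0.707, 0.708, 0.0, 0.0]
contact_force: [-0.2, -0.3, -0.5]
gripper_width: 0.619
clock: 16.55
position: [0.5087, 0.0032, 0.0883]
tool_rot: [0.707, 0.708, 0.0, 0.0]
contact_force: [0.1, -0.2, 0.9]
gripper_width: 0.616
```

```bash
python3 -m jog '[[[0,0,-0.005,0,0.5],[0,0,-0.01,0,0.5],[0,0,-0.03,0,0.5],[0,0,-0.06,0,0.5],[0,0,-0.06,0,0.5],[0,0,-0.06,0,0.5]]]';  python3 - <<'E'
from h import *
snap('wrist','w11')
to(.496,-.311,.15,86)
E
```

```text
clock: 17.15
position: [0.5093, 0.0032, 0.1492]
tool_rot: [0.707, 0.708, 0.001, 0.001]
contact_force: [-0.3, 0.4, -0.6]
gripper_width: 0.616
t 17.20 pos [0.5084 0.0033 0.148 ] yaw 90.07 tilt 0.01 w 0.615 F [ 0.7  1.  -0.4] q [-0.09 -0.1   1.79 -0.    1.45 -1.67]
to (0.496, -0.311, 0.15, 86) row [-0.3143, -0.0128, -0.0020, 0.0226] rows>=7
```

View pics/w11.png

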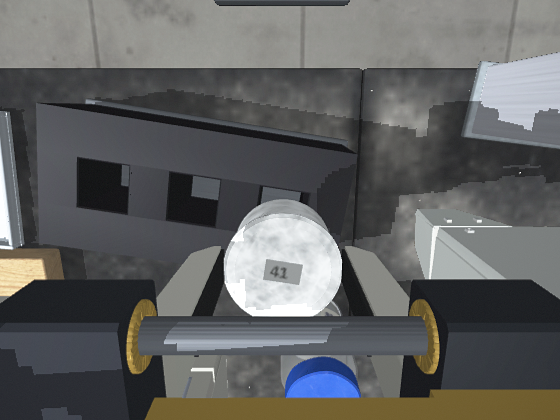

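The tin is held and centred at (283,265), and all three mouths are now open. Next I carry it to the tray.

```bash
python3 -m jog '[[[-0.04,0,0,0,0.5],[-0.09,-0.01,0,0.02,0.5],[-0.14,-0.012,0,0.02,0.5],[-0.19,-0.012,0,0.02,0.5],[-0.24,-0.012,0,0.02,0.5],[-0.29,-0.012,0,0.02,0.5],[-0.314,-0.012,0,0.02,0.5],[-0.314,-0.012,0,0.02,0.5]]]'; python3 -m jog '[[[0,0,0,0,0.5]]]';python3 - <<'E'
from h import *
snap('wrist','w12')
to(.496,-.311,.009,86)
E
```

```text
clock: 18.0
position: [0.4952, -0.3136, 0.1461]
tool_rot: [0.73, 0.684, -0.001, -0.001]
contact_force: [-0.1, 1.3, -0.6]
gripper_width: 0.614
clock: 18.1
position: [0.4959, -0.3103, 0.1464]
tool_rot: [0.729, 0.685, -0.0, -0.001]
contact_force: [-0.1, 0.3, -0.4]
gripper_width: 0.618
t 18.15 pos [ 0.4963 -0.3095  0.1468] yaw 86.46 tilt 0.14 w 0.616 F [ 0.1  0.7 -1.1] q [-0.65  0.11  1.58  0.    1.45 -2.15]
to (0.496, -0.311, 0.009, 86) row [-0.0017, 0.0001, 0.1378, 0.0026] rows>=3
```

View pics/w12.png

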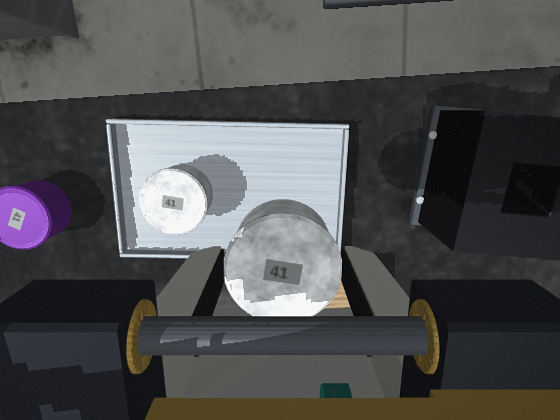

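```bash
python3 - <<'E'
from h import *
c=load('w12'); P=[atz(c,u,v,.016) for u,v in ((107,120),(350,125),(121,257))]
print(P,(P[1]+P[2])/2, 'tin',atz(c,173,201,.042))
E
python3 -m jog '[[[-0.002,0,0.03,0,0.5],[-0.002,0,0.06,0,0.5],[-0.002,0,0.08,0,0.5],[-0.002,0,0.10,0,0.5],[-0.002,0,0.11,0,0.5],[-0.002,0,0.12,0,0.5],[-0.002,0,0.12,0,0.5],[-0.002,0,0.12,0,0.5]]]';python3 - <<'E'
from h import *
to(.496,-.311,.008,86)
E
```

```text
[array([ 0.42183458, -0.45821671,  0.016     ]), array([ 0.43948519, -0.24731137,  0.016     ]), array([ 0.54955847, -0.46913917,  0.016     ])] [ 0.49452183 -0.35822527  0.016     ] tin [ 0.4915844  -0.40294339  0.042     ]
clock: 18.95
position: [0.4972, -0.3127, 0.0288]
tool_rot: [0.728, 0.685, 0.0, 0.0]
contact_force: [0.4, 0.7, -0.3]
gripper_width: 0.621
t 18.95 pos [ 0.4972 -0.3127  0.0288] yaw 86.49 tilt 0.04 w 0.621 F [ 0.4  0.7 -0.3] q [-0.65  0.23  1.68  0.    1.23 -2.16]
to (0.496, -0.311, 0.008, 86) row [0.0016, -0.0013, 0.0208, 0.0027] rows>=1
```

```bash
python3 -m jog '[[[0.001,-0.001,0.005,0,0.5],[0.001,-0.001,0.01,0,0.5],[0.001,-0.001,0.015,0,0.5],[0.001,-0.001,0.018,0,0.5],[0.001,-0.001,0.02,0,0.5],[0.001,-0.001,0.02,0,0.5]]]'
```

```text
clock: 19.55
position: [0.4956, -0.3116, 0.0078]
tool_rot: [0.729, 0.685, -0.0, -0.0]
contact_force: [0.1, 0.3, 0.2]
gripper_width: 0.619
```

```bash
python3 -m jog '[[[0,0,0.001,0,0.5],[0,0,0.001,0,0.5],[0,0,0.001,0,0.28],[0,0,0.001,0,0.28],[0,0,0.001,0,0.28],[0,0,0.001,0,0.28]]]'; python3 -m jog '[[[0,0,-0.015,0,0.28],[0,0,-0.03,0,0.28],[0,0,-0.05,0,0.28],[0,0,-0.08,0,0.28],[0,0,-0.12,0,0.0],[0,0,-0.16,0,0.0],[0,0,-0.2,0,0],[0,0,-0.24,0,0]]]'
python3 - <<'E'
from h import *
snap('wrist','w13'); snap('side','side13')
to(.34,.26,.40,0)
E
```

```text
clock: 20.15
position: [0.4958, -0.3116, 0.0071]
tool_rot: [0.729, 0.685, 0.0, -0.0]
contact_force: [0.4, 0.3, -0.3]
gripper_width: 0.718
clock: 20.95
position: [0.4958, -0.3117, 0.251]
tool_rot: [0.729, 0.685, 0.0, 0.001]
contact_force: [0.8, -0.6, 0.8]
gripper_width: 0.985
t 21.05 pos [ 0.4986 -0.3138  0.2571] yaw 86.47 tilt 0.79 w 0.996 F [-0.3 -1.4  0.6] q [-0.65  0.07  1.43 -0.    1.63 -2.16]
to (0.34, 0.26, 0.4, 0) row [0.5618, -0.1920, -0.1494, 0.4804] rows>=13
```

View pics/w13.png

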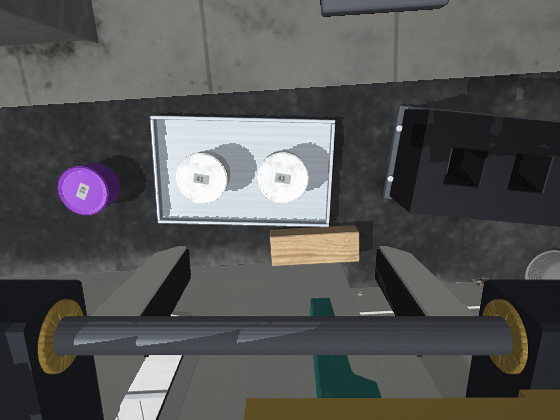

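Both tins stand in the tray, at (203,178) and (282,178). Next I go to the brush, backing away from the oven before turning.

```bash
python3 -m jog '[[[0.02,-0.03,-0.03,0,0],[0.04,-0.06,-0.06,0,0],[0.06,-0.09,-0.09,0,0],[0.094,-0.11,-0.12,0,0],[0.15,-0.12,-0.14,0.04,0],[0.2,-0.13,-0.14,0.08,0],[0.25,-0.14,-0.14,0.12,0],[0.3,-0.15,-0.14,0.16,0]]]'
python3 - <<'E'
from h import *
to(.38,.22,.40,-7)
E
```

```text
clock: 21.85
position: [0.3679, -0.0279, 0.3885]
tool_rot: [0.872, 0.49, 0.001, 0.001]
contact_force: [0.2, -0.5, 0.2]
gripper_width: 1.002
t 21.85 pos [ 0.3679 -0.0279  0.3885] yaw 58.65 tilt 0.16 w 1.002 F [ 0.2 -0.5  0.2] q [-0.22 -0.48  1.67  0.    1.95 -1.24]
to (0.38, 0.22, 0.4, -7) row [0.2181, -0.1186, -0.0116, 0.3647] rows>=8
```

```bash
python3 -m jog '[[[0.03,-0.015,-0.01,0.045,0],[0.06,-0.03,-0.012,0.09,0],[0.09,-0.05,-0.012,0.135,0],[0.12,-0.065,-0.012,0.18,0],[0.15,-0.08,-0.012,0.225,0.3],[0.18,-0.1,-0.012,0.27,0.45],[0.21,-0.115,-0.012,0.315,0.45],[0.218,-0.118,-0.012,0.364,0.45]]]' 25; python3 -m jog '[[[0,0,0,0,0.45],[0,0,0,0,0.45],[0,0,0,0,0.45]]]'
python3 - <<'E'
from h import *
to(.38,.22,.40,-7)
snap('wrist','w14'); st()
E
```

```text
clock: 22.65
position: [0.3793, 0.2206, 0.3996]
tool_rot: [1.0, -0.031, 0.0, -0.001]
contact_force: [0.2, -0.7, -0.6]
gripper_width: 0.704
clock: 22.95
position: [0.3801, 0.2171, 0.3996]
tool_rot: [1.0, -0.028, 0.0, -0.0]
contact_force: [-0.5, -0.9, 0.0]
gripper_width: 0.55
t 22.95 pos [0.3801 0.2171 0.3996] yaw -3.22 tilt 0.05 w 0.550 F [-0.5 -0.9  0. ] q [ 0.4  -0.29  1.5  -0.    1.93  0.46]
to (0.38, 0.22, 0.4, -7) row [-0.0003, -0.0028, -0.0004, 0.0210] rows>=1
t 23.00 pos [0.3802 0.2171 0.3996] yaw -3.29 tilt 0.05 w 0.549 F [-0.6 -0.6  0. ] q [ 0.4  -0.29  1.5  -0.    1.93  0.46]
```

View pics/w14.png

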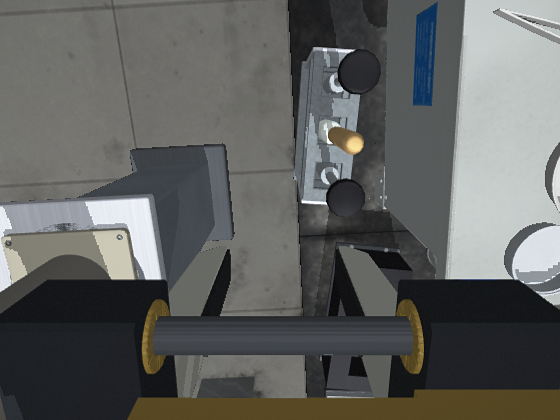

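Run:
```python
from h import *
im=cv2.imread('pics/w14.png'); cv2.imwrite('pics/w14a.png',cv2.resize(im[35:225,280:410],None,fx=4,fy=4,interpolation=cv2.INTER_CUBIC)[:600] if 0 else cv2.resize(im[40:220,270:420],None,fx=3.3,fy=3.3,interpolation=cv2.INTER_CUBIC))
```

```text
(no output)
```

View pics/w14a.png

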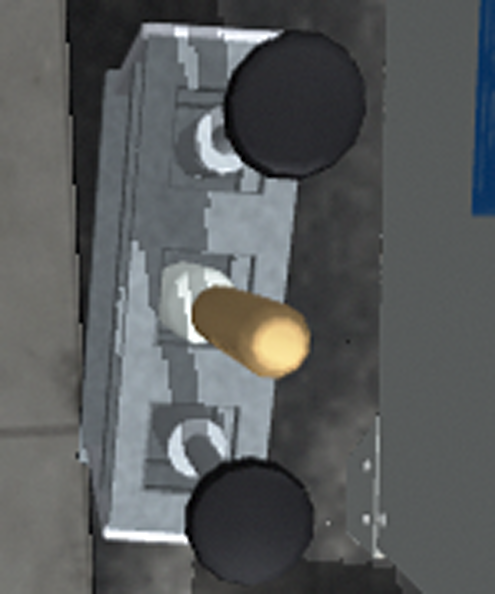

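Run:
```python
from h import *
np.set_printoptions(precision=4,suppress=True)
c=load('w14')
def A(u,v,z): return atz(c,(u+.5)/3.3-.5+270,(v+.5)/3.3-.5+40,z)
print('brush top',A(281,343,.315),'diam',A(254,343,.315),A(309,343,.315))
print('knobs',A(295,104,.293),A(250,521,.293),'diam',A(224,104,.293),A(366,104,.293))
FL=A(145,25,.175);FR=A(103,537,.175);print('rack',FL,FR,np.linalg.norm(FL-FR),'yaw',np.arctan2(-(FL-FR)[0],(FL-FR)[1]))
yw=np.arctan2(-(FL-FR)[0],(FL-FR)[1]); ctr=(FL+FR)/2+.033*np.array([np.cos(yw),np.sin(yw),0]); print('ctr',ctr)
for h in ([(165,250),(255,256),(157,338),(247,345)],[(152,405),(240,407),(145,488),(235,490)],[(178,88),(268,93),(171,185),(262,191)]):
    print('hole',np.mean([A(*p,.175) for p in h],0))
print('cam',-np.array(c['R']).T@c['t'])
```

```text
brush top [0.4374 0.2617 0.315 ] diam [0.4312 0.262  0.315 ] [0.4438 0.2613 0.315 ]
knobs [0.4451 0.3151 0.293 ] [0.4334 0.2143 0.293 ] diam [0.4284 0.3161 0.293 ] [0.4619 0.3142 0.293 ]
rack [0.4207 0.3514 0.175 ] [0.3998 0.1815 0.175 ] 0.17120288053124605 yaw -0.12252755245999603
ctr [0.443  0.2624 0.175 ]
hole [0.4386 0.264  0.175 ]
hole [0.4329 0.2122 0.175 ]
hole [0.4442 0.3149 0.175 ]
cam [0.3838 0.2907 0.5951]
```

Run:
```python
from h import *
to(.438,.262,.345,-6.6)
```

```text
t 23.00 pos [0.3802 0.2171 0.3996] yaw -3.29 tilt 0.05 w 0.549 F [-0.6 -0.6  0. ] q [ 0.4  -0.29  1.5  -0.    1.93  0.46]
to (0.438, 0.262, 0.345, -6.6) row [0.0551, -0.0481, 0.0546, 0.0184] rows>=2
```

```bash
python3 -m jog '[[[0.03,-0.025,0,0.018,0.45],[0.055,-0.048,0,0.018,0.45],[0.055,-0.048,0.01,0.018,0.45],[0.055,-0.048,0.03,0.018,0.45],[0.055,-0.048,0.05,0.018,0.45],[0.055,-0.048,0.05,0.018,0.45],[0.055,-0.048,0.05,0.018,0.45]]]'
python3 - <<'E'
from h import *
to(.438,.262,.262,-6.6)
snap('wrist','w15'); to(.438,.262,.262,-6.6)
E
```

```text
clock: 23.7
position: [0.4376, 0.2618, 0.3495]
tool_rot: [0.998, -0.058, -0.0, 0.0]
contact_force: [-0.5, -0.1, 0.3]
gripper_width: 0.55
t 23.70 pos [0.4376 0.2618 0.3495] yaw -6.62 tilt 0.01 w 0.550 F [-0.5 -0.1  0.3] q [ 0.44 -0.12  1.45 -0.    1.81  0.55]
to (0.438, 0.262, 0.262, -6.6) row [0.0004, -0.0002, 0.0875, -0.0001] rows>=2
t 23.75 pos [0.438  0.2622 0.3504] yaw -6.63 tilt 0.08 w 0.551 F [-0.2 -0.7  0.4] q [ 0.44 -0.12  1.45 -0.    1.81  0.55]
to (0.438, 0.262, 0.262, -6.6) row [-0.0001, 0.0002, 0.0884, -0.0001] rows>=2
```

View pics/w15.png

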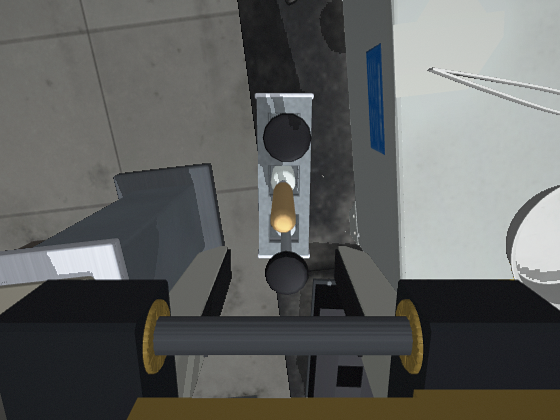

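Run:
```python
from h import *
np.set_printoptions(precision=4,suppress=True)
c=load('w15')
print('brush top',atz(c,284,221,.315),'knobs',atz(c,287.5,137,.293),atz(c,286,273,.293),'rack',atz(c,256,94,.175),atz(c,313,94,.175), atz(c,258,257,.175))
```

```text
brush top [0.4384 0.2634 0.315 ] knobs [0.4469 0.3158 0.293 ] [0.4344 0.2156 0.293 ] rack [0.4217 0.3511 0.175 ] [0.4766 0.3447 0.175 ] [0.4009 0.1821 0.175 ]
```

```bash
python3 -m jog '[[[0,-0.001,0.02,0,0.45],[0,-0.001,0.035,0,0.45],[0,-0.001,0.05,0,0.45],[0,-0.001,0.06,0,0.45],[0,-0.001,0.07,0,0.45],[0,-0.001,0.08,0,0.45],[0,-0.001,0.085,0,0.45],[0,-0.001,0.085,0,0.45]]]';python3 -m jog '[[[0,0,0,0,0.45],[0,0,0,0,0.45],[0,0,0,0,0.45]]]'
python3 - <<'E'
from h import *
snap('wrist','w16'); to(.4385,.263,.262,-6.6)
E
```

```text
clock: 24.55
position: [0.4376, 0.2634, 0.2632]
tool_rot: [0.998, -0.058, -0.001, 0.0]
contact_force: [-0.4, 0.7, 0.0]
gripper_width: 0.551
clock: 24.85
position: [0.4383, 0.2638, 0.2647]
tool_rot: [0.998, -0.058, 0.0, -0.0]
contact_force: [0.1, -0.8, 0.5]
gripper_width: 0.551
t 24.90 pos [0.4382 0.2638 0.2646] yaw -6.62 tilt 0.05 w 0.548 F [-0.3 -0.6  0.5] q [ 0.44 -0.13  1.61  0.    1.66  0.56]
to (0.4385, 0.263, 0.262, -6.6) row [0.0004, 0.0007, 0.0026, -0.0001] rows>=1
```

View pics/w16.png

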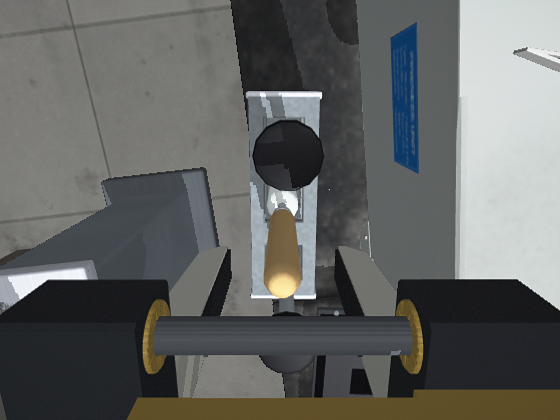

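```bash
python3 -m jog '[[[0,0.001,0.002,0,0.55],[0,0.001,0.002,0,0.65],[0,0.001,0.002,0,0.7],[0,0.001,0.002,0,0.75],[0,0.001,0.002,0,0.78],[0,0.001,0.002,0,0.81],[0,0.001,0.002,0,0.84],[0,0.001,0.002,0,0.88]]]' 30; python3 -m jog '[[[0,0,0,0,0.9],[0,0,0,0,0.9],[0,0,0,0,0.9]]]'
python3 - <<'E'
from h import *
snap('wrist','w17'); st()
im=cv2.imread('pics/w17.png'); cv2.imwrite('pics/w17a.png',cv2.resize(im[80:330,160:400],None,fx=2.4,fy=2.4,interpolation=cv2.INTER_CUBIC))
E
```

```text
clock: 25.7
position: [0.4379, 0.2627, 0.2621]
tool_rot: [0.998, -0.058, 0.0, -0.0]
contact_force: [-0.1, 0.4, -0.4]
gripper_width: 0.191
clock: 26.0
position: [0.4379, 0.2627, 0.2621]
tool_rot: [0.998, -0.058, 0.0, -0.0]
contact_force: [-0.2, -0.2, 0.7]
gripper_width: 0.187
t 26.05 pos [0.4379 0.2627 0.2621] yaw -6.62 tilt 0.00 w 0.190 F [-0.4  0.8 -0.1] q [ 0.44 -0.13  1.62 -0.    1.66  0.56]
```

View pics/w17a.png

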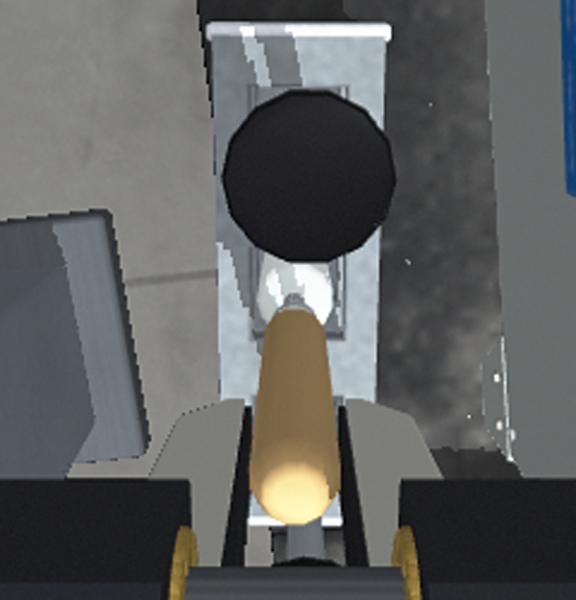

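Run:
```python
import cv2
im=cv2.imread('pics/w11.png'); cv2.imwrite('pics/w11a.png',cv2.resize(im[80:270,30:370],None,fx=2.3,fy=2.3,interpolation=cv2.INTER_CUBIC))
im=cv2.imread('pics/w12.png'); cv2.imwrite('pics/w12a.png',cv2.resize(im[80:270,400:560],None,fx=3,fy=3,interpolation=cv2.INTER_CUBIC))
```

```text
(no output)
```

View pics/w11a.png

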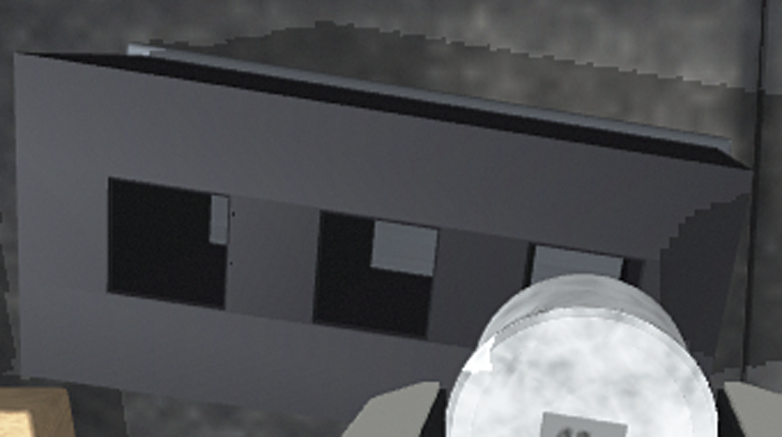

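```bash
python3 -m jog '[[[0,0,-0.01,0,0.9],[0,0,-0.02,0,0.9],[0,0,-0.035,0,0.9],[0,0,-0.05,0,0.9],[0,0,-0.065,0,0.9],[0,0,-0.08,0,0.9],[0,0,-0.095,0,0.9],[0,0,-0.11,0,0.9]]]'
python3 - <<'E'
from h import *
snap('scene','scene18'); to(.36,.25,.372,-6.6)
im=cv2.imread('pics/scene18.png'); cv2.imwrite('pics/scene18a.png',cv2.resize(im[130:330,180:380],None,fx=3,fy=3,interpolation=cv2.INTER_CUBIC))
E
```

```text
clock: 26.85
position: [0.438, 0.2627, 0.374]
tool_rot: [0.998, -0.058, 0.0, -0.0]
contact_force: [0.0, 0.4, -0.8]
gripper_width: 0.188
t 26.90 pos [0.4386 0.263  0.3768] yaw -6.62 tilt 0.28 w 0.190 F [-0.4 -0.6  1.6] q [ 0.44 -0.11  1.39  0.    1.86  0.56]
to (0.36, 0.25, 0.372, -6.6) row [-0.0766, 0.0220, 0.0044, -0.0001] rows>=2
```

View pics/scene18a.png

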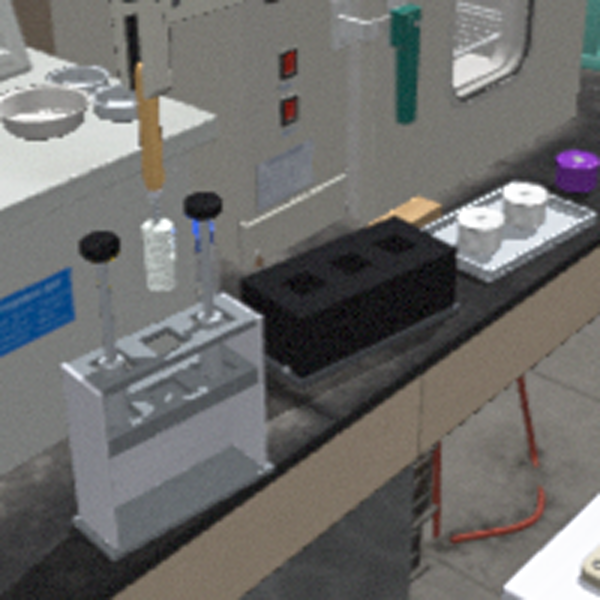

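Run:
```python
from h import *
np.set_printoptions(precision=4,suppress=True)
c=load('w11')
A=lambda u,v: atz(c,(u+.5)/2.3-.5+30,(v+.5)/2.3-.5+80,.085)
R=[A(*p) for p in ((109,178),(230,194),(226,309),(108,293))]; M=[A(*p) for p in ((320,210),(439,229),(427,338),(315,322))]
print('R',np.mean(R,0),'M',np.mean(M,0), np.linalg.norm(R[0]-R[1]),np.linalg.norm(R[1]-R[2]),np.linalg.norm(M[0]-M[1]))
a=A(15,53);b=A(751,170); print('corners',a,b,np.linalg.norm(a-b),np.arctan2(-(b-a)[0],(b-a)[1]))
k=load('scene18'); print(proj(k,[.4386,.263,.2298]),proj(k,[.4386,.263,.43]))
```

```text
R [ 0.4899 -0.1274  0.085 ] M [ 0.5    -0.0627  0.085 ] 0.03721527231377673 0.0376891088529712 0.03742195047908624
corners [ 0.4318 -0.1654  0.085 ] [0.4663 0.0555 0.085 ] 0.22360336697892347 -0.15493388819372983
[233.058  223.8248] [227.2121 149.004 ]
```

```bash
python3 -m jog '[[[-0.03,0,0,0,0.9],[-0.06,0,0,0,0.9],[-0.08,0,0,0,0.9],[-0.08,0.04,0,-0.04,0.9],[-0.08,0.08,0,-0.08,0.9],[-0.08,0.12,0,-0.12,0.9],[-0.08,0.15,0,-0.15,0.9],[-0.08,0.15,0,-0.15,0.9]]]'
python3 - <<'E'
from h import *
to(.5098,.0023,.30,20)
E
```

```text
clock: 27.7
position: [0.341, 0.1203, 0.3732]
tool_rot: [0.984, 0.177, 0.001, 0.0]
contact_force: [0.8, 0.7, -1.0]
gripper_width: 0.187
t 27.70 pos [0.341  0.1203 0.3732] yaw 20.37 tilt 0.14 w 0.187 F [ 0.8  0.7 -1. ] q [ 0.2  -0.51  1.72 -0.    1.94 -0.16]
to (0.5098, 0.0023, 0.3, 20) row [0.1170, 0.1693, 0.0737, 0.0021] rows>=5
```

```bash
python3 -m jog '[[[0.03,0.04,0,0,0.9],[0.06,0.08,0,0,0.9],[0.09,0.12,0,0,0.9],[0.117,0.169,0,0,0.9],[0.117,0.169,0.03,0,0.9],[0.117,0.169,0.06,0,0.9],[0.117,0.169,0.074,0,0.9],[0.117,0.169,0.074,0,0.9]]]'; python3 -m jog '[[[0,0,0,0,0.9],[0,0,0,0,0.9],[0,0,0,0,0.9]]]'
python3 - <<'E'
from h import *
snap('wrist','w19'); snap('scene','scene19'); snap('side','side19')
to(.5098,.0023,.25,20)
a=cv2.imread('pics/scene19.png')[110:270,220:380]; b=cv2.imread('pics/side19.png')[150:310,180:340]
cv2.imwrite('pics/m19.png',cv2.resize(np.hstack([a,b]),None,fx=2.5,fy=2.5,interpolation=cv2.INTER_CUBIC))
E
```

```text
clock: 28.5
position: [0.5085, 0.0059, 0.2958]
tool_rot: [0.984, 0.177, -0.002, -0.001]
contact_force: [0.5, 0.6, -1.5]
gripper_width: 0.189
clock: 28.8
position: [0.5103, 0.0054, 0.3001]
tool_rot: [0.984, 0.177, 0.002, 0.0]
contact_force: [-0.6, -0.3, -0.4]
gripper_width: 0.187
t 28.95 pos [0.5099 0.0052 0.299 ] yaw 20.38 tilt 0.09 w 0.191 F [ 0.   0.5 -1. ] q [-0.09 -0.13  1.55 -0.    1.72 -0.45]
to (0.5098, 0.0023, 0.25, 20) row [-0.0012, 0.0027, 0.0490, 0.0021] rows>=1
```

View pics/w19.png

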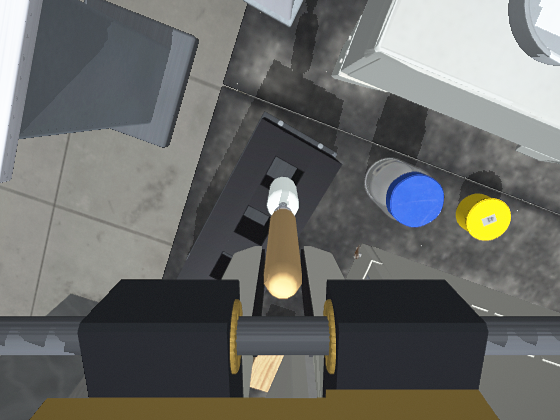

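View pics/m19.png

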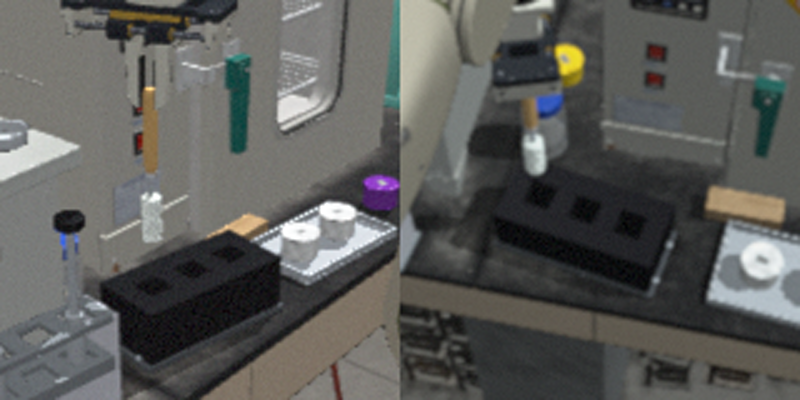

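Run:
```python
from h import *
c=load('w19'); p=np.array([.5100,.0053,0])
for z in (.152,.214,.244,.352): print(z,proj(c,p+[0,0,z]))
im=cv2.imread('pics/w19.png'); cv2.imwrite('pics/w19a.png',cv2.resize(im[100:300,200:360],None,fx=3,fy=3,interpolation=cv2.INTER_CUBIC))
```

```text
0.152 [282.16455017 187.48191318]
0.214 [282.32357114 203.86820712]
0.244 [282.42653667 214.4782761 ]
0.352 [283.10900698 284.80333596]
```

View pics/w19a.png

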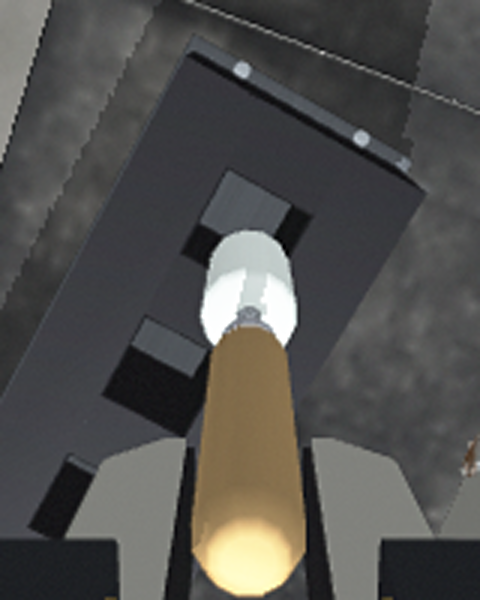

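```bash
python3 -m jog '[[[-0.001,0.003,0.01,0,0.9],[-0.001,0.003,0.02,0,0.9],[-0.001,0.003,0.03,0,0.9],[-0.001,0.003,0.04,0,0.9],[-0.001,0.003,0.05,0,0.9],[-0.001,0.003,0.05,0,0.9],[-0.001,0.003,0.05,0,0.9],[-0.001,0.003,0.05,0,0.9]]]'
python3 - <<'E'
from h import *
snap('side','side20'); snap('scene','scene20')
to(.5098,.0023,.157,20)
a=cv2.imread('pics/scene20.png')[160:260,250:350]; b=cv2.imread('pics/side20.png')[190:290,200:300]
cv2.imwrite('pics/m20.png',cv2.resize(np.hstack([a,b]),None,fx=4,fy=4,interpolation=cv2.INTER_CUBIC))
E
```

```text
clock: 29.75
position: [0.51, 0.002, 0.2487]
tool_rot: [0.984, 0.177, 0.0, 0.0]
contact_force: [0.4, -0.3, -1.7]
gripper_width: 0.188
t 29.85 pos [0.5101 0.002  0.2488] yaw 20.38 tilt 0.07 w 0.188 F [-0.1  0.1  0. ] q [-0.1  -0.13  1.64  0.    1.63 -0.45]
to (0.5098, 0.0023, 0.157, 20) row [-0.0003, -0.0004, 0.0918, 0.0021] rows>=2
```

View pics/m20.png

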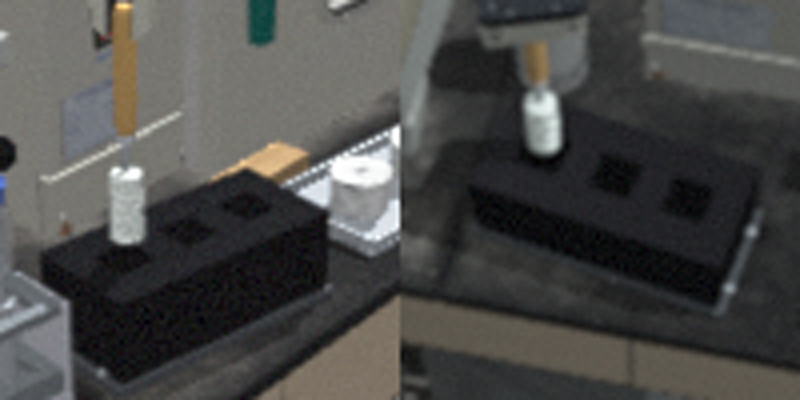

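The brush is above the left mouth in both views. I'll go in slowly.

```bash
python3 -m jog '[[[0,0,0.008,0,0.9],[0,0,0.016,0,0.9],[0,0,0.024,0,0.9],[0,0,0.032,0,0.9],[0,0,0.04,0,0.9],[0,0,0.048,0,0.9],[0,0,0.056,0,0.9],[0,0,0.064,0,0.9]]]'; python3 -m jog '[[[0,0,0.006,0,0.9],[0,0,0.012,0,0.9],[0,0,0.018,0,0.9],[0,0,0.022,0,0.9],[0,0,0.024,0,0.9],[0,0,0.024,0,0.9],[0,0,0.024,0,0.9]]]'
python3 - <<'E'
from h import *
to(.5098,.0023,.157,20)
E
```

```text
clock: 30.65
position: [0.5097, 0.002, 0.1833]
tool_rot: [0.984, 0.177, -0.0, -0.0]
contact_force: [-0.2, 0.2, -0.4]
gripper_width: 0.189
clock: 31.35
position: [0.5099, 0.002, 0.1603]
tool_rot: [0.984, 0.177, 0.0, 0.0]
contact_force: [-0.0, -0.1, -1.1]
gripper_width: 0.186
t 31.35 pos [0.5099 0.002  0.1603] yaw 20.38 tilt 0.02 w 0.186 F [-0.  -0.1 -1.1] q [-0.1  -0.1   1.77 -0.    1.47 -0.45]
to (0.5098, 0.0023, 0.157, 20) row [0.0000, -0.0003, 0.0033, 0.0021] rows>=1
```

```bash
python3 -m jog '[[[0,0,0.002,0,0.9],[0,0,0.003,0,0.9],[0,0,0.003,0,0.9]]]' | grep -E 'posit|force'; python3 -m jog '[[[0,0,0.001,0,0.9],[0,0,0.001,0,0.9]]]'| grep -E 'posit|force';  python3 -m jog '[[[0,0,0.001,0,0.9],[0,0,0.001,0,0.9]]]'| grep -E 'posit|force'
```

```text
position: [0.5098, 0.002, 0.1571]
contact_force: [-0.3, 0.6, -2.3]
position: [0.5102, 0.0019, 0.1571]
contact_force: [-1.3, -0.9, 5.4]
position: [0.5107, 0.0019, 0.157]
contact_force: [-2.5, -0.2, 11.3]
```

```bash
python3 -m jog '[[[0,0,-0.01,0,0.9],[0,0,-0.02,0,0.9],[0,0,-0.03,0,0.9],[0,0,-0.04,0,0.9],[0,0,-0.05,0,0.9],[0,0,-0.06,0,0.9],[0,0,-0.068,0,0.9],[0,0,-0.068,0,0.9]]]' | grep -E 'posit|force'; python3 -m jog '[[[0,0,0,0,0.9],[0,0,0,0,0.9],[0,0,0.01,0,0.9],[0,0,0.02,0,0.9],[0,0,0.03,0,0.9],[0,0,0.04,0,0.9],[0,0,0.05,0,0.9],[0,0,0.055,0,0.9]]]'| grep -E 'posit|force';  python3 -m jog '[[[0,0,0.004,0,0.9],[0,0,0.008,0,0.9],[0,0,0.010,0,0.9],[0,0,0.011,0,0.9],[0,0,0.011,0,0.9]]]'| grep -E 'posit|force'
```

```text
position: [0.5105, 0.002, 0.2248]
contact_force: [1.4, -0.0, -1.0]
position: [0.509, 0.0021, 0.1663]
contact_force: [0.1, -0.7, -0.4]
position: [0.5099, 0.002, 0.1573]
contact_force: [0.4, 1.1, -0.4]
```

```bash
python3 -m jog '[[[0,0,0.001,0,0.9],[0,0,0.002,0,0.9],[0,0,0.002,0,0.9]]]' | grep -E 'posit|force'; python3 -m jog '[[[0,0,0,0,0.9]]]' | grep -E 'posit|force'
```

```text
position: [0.5108, 0.0019, 0.1571]
contact_force: [-2.0, 0.3, 9.0]
position: [0.5107, 0.0018, 0.1571]
contact_force: [-2.6, -0.9, 8.8]
```

```bash
python3 -m jog '[[[0,0,-0.015,0,0.9],[0,0,-0.03,0,0.9],[0,0,-0.045,0,0.9],[0,0,-0.06,0,0.9],[0,0,-0.075,0,0.9],[0,0,-0.09,0,0.9],[0,0,-0.105,0,0.9],[0,0,-0.12,0,0.9]]]' | grep -E 'posit|force'; python3 -m jog '[[[0,0,0,0,0.9],[0,0,0,-0.04,0.9],[0,0,0,-0.08,0.9],[0,0,0,-0.12,0.9],[0,0,0,-0.16,0.9],[0,0,0,-0.2,0.9],[0,0,0,-0.24,0.9],[0,0,0,-0.28,0.9]]]'| grep -E 'posit|force'
python3 - <<'E'
from h import *
to(.4998,-.0628,.25,85)
E
```

```text
position: [0.5097, 0.002, 0.2764]
contact_force: [-0.5, 0.3, -1.1]
position: [0.5094, 0.0021, 0.2742]
contact_force: [-0.4, 0.9, -1.2]
t 36.15 pos [0.5094 0.0021 0.2742] yaw 71.07 tilt 0.07 w 0.188 F [-0.4  0.9 -1.2] q [-0.1  -0.13  1.6  -0.    1.68 -1.34]
to (0.4998, -0.0628, 0.25, 85) row [-0.0645, 0.0120, 0.0242, -0.0774] rows>=2
```

```bash
python3 -m jog '[[[-0.02,0.003,0,-0.04,0.9],[-0.045,0.008,0,-0.077,0.9],[-0.0645,0.012,0,-0.077,0.9],[-0.0645,0.012,0,-0.077,0.9],[-0.0645,0.012,0.012,-0.077,0.9],[-0.0645,0.012,0.024,-0.077,0.9],[-0.0645,0.012,0.024,-0.077,0.9],[-0.0645,0.012,0.024,-0.077,0.9]]]' | grep -E 'posit|force'
python3 - <<'E'
from h import *
snap('side','side21'); snap('wrist','w21')
to(.4998,-.0628,.157,85)
b=cv2.imread('pics/side21.png')[190:290,200:300]; a=cv2.imread('pics/w21.png')[100:300,180:380]
cv2.imwrite('pics/m21.png',np.hstack([cv2.resize(b,None,fx=4,fy=4,interpolation=cv2.INTER_CUBIC),cv2.resize(a,None,fx=2,fy=2,interpolation=cv2.INTER_CUBIC)]))
E
```

```text
position: [0.4993, -0.062, 0.25]
contact_force: [-1.0, 0.1, -1.4]
t 37.05 pos [ 0.4999 -0.0624  0.2512] yaw 84.67 tilt 0.01 w 0.186 F [ 0.7  0.4 -1.4] q [-0.23 -0.15  1.65  0.    1.64 -1.7 ]
to (0.4998, -0.0628, 0.157, 85) row [-0.0004, -0.0001, 0.0942, -0.0018] rows>=2
```

View pics/m21.png

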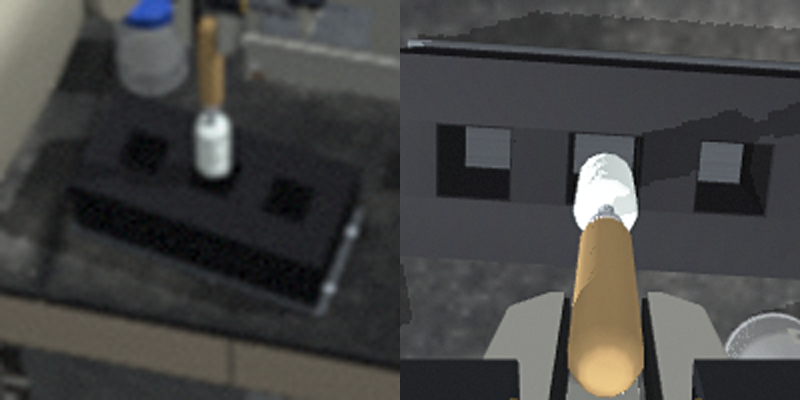

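```bash
python3 -m jog '[[[0,0,0.008,0,0.9],[0,0,0.016,0,0.9],[0,0,0.024,0,0.9],[0,0,0.032,0,0.9],[0,0,0.04,0,0.9],[0,0,0.05,0,0.9],[0,0,0.06,0,0.9],[0,0,0.07,0,0.9]]]' | grep -E 'posit|force'; python3 -m jog '[[[0,0,0.006,0,0.9],[0,0,0.012,0,0.9],[0,0,0.018,0,0.9],[0,0,0.022,0,0.9],[0,0,0.022,0,0.9],[0,0,0.022,0,0.9]]]'| grep -E 'posit|force'; python3 -m jog '[[[0,0,0.001,0,0.9],[0,0,0.002,0,0.9],[0,0,0.002,0,0.9],[0,0,0.002,0,0.9]]]' | grep -E 'posit|force'
```

```text
position: [0.4997, -0.0628, 0.1801]
contact_force: [-1.1, 0.4, -0.1]
position: [0.4999, -0.0628, 0.1592]
contact_force: [0.3, 0.3, -0.9]
position: [0.4999, -0.0628, 0.1571]
contact_force: [0.5, -0.2, -1.0]
```

```bash
python3 -m jog '[[[0,0,0.001,0,0.9],[0,0,0.002,0,0.9],[0,0,0.002,0,0.9]]]' | grep -E 'posit|force'; python3 -m jog '[[[0,0,-0.01,0,0.9],[0,0,-0.02,0,0.9],[0,0,-0.03,0,0.9],[0,0,-0.04,0,0.9],[0,0,-0.05,0,0.9],[0,0,-0.06,0,0.9],[0,0,-0.069,0,0.9],[0,0,-0.069,0,0.9]]]' | grep -E 'posit|force'; python3 -m jog '[[[0,0,0,0,0.9],[0,0,0,0,0.9],[0,0,0.01,0,0.9],[0,0,0.02,0,0.9],[0,0,0.03,0,0.9],[0,0,0.04,0,0.9],[0,0,0.05,0,0.9],[0,0,0.055,0,0.9]]]'| grep -E 'posit|force';  python3 -m jog '[[[0,0,0.004,0,0.9],[0,0,0.008,0,0.9],[0,0,0.010,0,0.9],[0,0,0.012,0,0.9],[0,0,0.014,0,0.9],[0,0,0.014,0,0.9]]]'| grep -E 'posit|force'
```

```text
position: [0.5009, -0.0631, 0.157]
contact_force: [-1.0, 1.0, 9.2]
position: [0.5007, -0.063, 0.2259]
contact_force: [0.2, 0.0, -1.6]
position: [0.4991, -0.0626, 0.1673]
contact_force: [0.5, -0.1, -0.8]
position: [0.501, -0.0631, 0.157]
contact_force: [-1.4, 0.5, 7.9]
```

Middle chamber done, with two bottomings felt at 9 N and 8 N. Up, and on to the right chamber.

```bash
python3 -m jog '[[[0,0,-0.015,0,0.9],[0,0,-0.03,0,0.9],[0,0,-0.045,0,0.9],[0,0,-0.06,0,0.9],[0,0,-0.075,0,0.9],[0,0,-0.09,0,0.9],[0,0,-0.105,0,0.9],[0,0,-0.105,0,0.9]]]' | grep -E 'posit|force'
python3 - <<'E'
from h import *
to(.4898,-.1277,.25,87)
E
```

```text
position: [0.5011, -0.0631, 0.2631]
contact_force: [0.2, 0.3, -1.0]
t 42.15 pos [ 0.5011 -0.0631  0.2631] yaw 84.64 tilt 0.24 w 0.184 F [ 0.2  0.3 -1. ] q [-0.23 -0.15  1.63  0.    1.66 -1.7 ]
to (0.4898, -0.1277, 0.25, 87) row [-0.0654, -0.0052, 0.0131, -0.0131] rows>=2
```

```bash
python3 -m jog '[[[-0.02,-0.002,0,0,0.9],[-0.045,-0.004,0,0,0.9],[-0.0655,-0.0045,0,0,0.9],[-0.0655,-0.0045,0,0,0.9],[-0.0655,-0.0045,0.01,0,0.9],[-0.0655,-0.0045,0.012,0,0.9],[-0.0655,-0.0045,0.012,0,0.9],[-0.0655,-0.0045,0.012,0,0.9]]]' | grep -E 'posit|force'
python3 - <<'E'
from h import *
snap('side','side22'); snap('wrist','w22')
to(.4898,-.1277,.157,85)
b=cv2.imread('pics/side22.png')[190:290,210:310]; a=cv2.imread('pics/w22.png')[100:300,180:380]
cv2.imwrite('pics/m22.png',np.hstack([cv2.resize(b,None,fx=4,fy=4,interpolation=cv2.INTER_CUBIC),cv2.resize(a,None,fx=2,fy=2,interpolation=cv2.INTER_CUBIC)]))
E
```

```text
position: [0.4892, -0.1269, 0.2478]
contact_force: [0.1, -0.1, -1.7]
t 43.05 pos [ 0.4894 -0.1272  0.2483] yaw 84.68 tilt 0.02 w 0.185 F [ 0.7 -0.7 -1. ] q [-0.36 -0.14  1.65  0.    1.63 -1.83]
to (0.4898, -0.1277, 0.157, 85) row [-0.0005, 0.0005, 0.0913, -0.0018] rows>=2
```

View pics/m22.png

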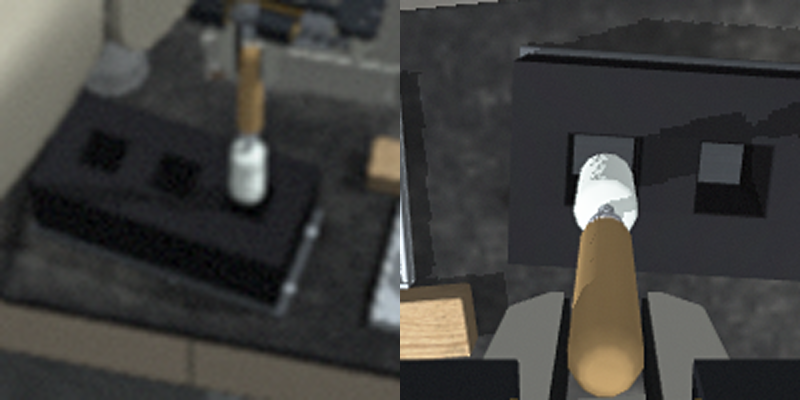

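```bash
python3 -m jog '[[[0,0,0.008,0,0.9],[0,0,0.016,0,0.9],[0,0,0.024,0,0.9],[0,0,0.032,0,0.9],[0,0,0.04,0,0.9],[0,0,0.05,0,0.9],[0,0,0.06,0,0.9],[0,0,0.07,0,0.9]]]' | grep -E 'posit|force'; python3 -m jog '[[[0,0,0.006,0,0.9],[0,0,0.012,0,0.9],[0,0,0.018,0,0.9],[0,0,0.02,0,0.9],[0,0,0.02,0,0.9],[0,0,0.02,0,0.9]]]'| grep -E 'posit|force'; python3 -m jog '[[[0,0,0.001,0,0.9],[0,0,0.002,0,0.9],[0,0,0.003,0,0.9],[0,0,0.003,0,0.9]]]' | grep -E 'posit|force'
```

```text
position: [0.4891, -0.1276, 0.1771]
contact_force: [-0.8, 0.3, -0.8]
position: [0.4894, -0.1277, 0.1584]
contact_force: [-0.2, 0.5, -1.6]
position: [0.4904, -0.128, 0.1571]
contact_force: [-0.1, 0.3, 8.8]
```

```bash
python3 -m jog '[[[0,0,-0.01,0,0.9],[0,0,-0.02,0,0.9],[0,0,-0.03,0,0.9],[0,0,-0.04,0,0.9],[0,0,-0.05,0,0.9],[0,0,-0.06,0,0.9],[0,0,-0.069,0,0.9],[0,0,-0.069,0,0.9]]]' | grep -E 'posit|force'; python3 -m jog '[[[0,0,0,0,0.9],[0,0,0,0,0.9],[0,0,0.01,0,0.9],[0,0,0.02,0,0.9],[0,0,0.03,0,0.9],[0,0,0.04,0,0.9],[0,0,0.05,0,0.9],[0,0,0.055,0,0.9]]]'| grep -E 'posit|force';  python3 -m jog '[[[0,0,0.004,0,0.9],[0,0,0.008,0,0.9],[0,0,0.010,0,0.9],[0,0,0.012,0,0.9],[0,0,0.014,0,0.9],[0,0,0.014,0,0.9]]]'| grep -E 'posit|force'; python3 -m jog '[[[0,0,-0.015,0,0.9],[0,0,-0.03,0,0.9],[0,0,-0.05,0,0.9],[0,0,-0.08,0,0.9],[0,0,-0.11,0,0.9],[0,0,-0.14,0,0.9],[0,0,-0.18,0,0.9],[0,0,-0.22,0,0.9]]]' | grep -E 'posit|force'
python3 - <<'E'
from h import *
to(.36,0,.38,40)
E
```

```text
position: [0.49, -0.1279, 0.2259]
contact_force: [-0.3, -0.0, -1.2]
position: [0.4885, -0.1273, 0.1673]
contact_force: [0.1, 0.3, -1.2]
position: [0.4903, -0.128, 0.157]
contact_force: [-1.2, 1.2, 7.6]
position: [0.4889, -0.1275, 0.3778]
contact_force: [0.3, -0.6, -0.7]
t 47.85 pos [ 0.4889 -0.1275  0.3778] yaw 84.63 tilt 0.06 w 0.188 F [ 0.3 -0.6 -0.7] q [-0.36 -0.12  1.4  -0.    1.86 -1.83]
to (0.36, 0, 0.38, 40) row [0.1149, -0.1402, -0.0024, 0.2479] rows>=6
```

```bash
python3 -m jog '[[[0.02,-0.04,0,0,0.9],[0.04,-0.08,0,0,0.9],[0.07,-0.11,0,0,0.9],[0.11,-0.135,0,0.03,0.9],[0.115,-0.14,0,0.07,0.9],[0.115,-0.14,0,0.11,0.9],[0.115,-0.14,0,0.15,0.9],[0.115,-0.14,0,0.19,0.9]]]' | grep -E 'posit|force'
python3 - <<'E'
from h import *
to(.362,.2717,.375,-6.6)
E
```

```text
position: [0.3604, 0.0002, 0.3767]
contact_force: [-0.7, -0.5, -1.0]
t 48.65 pos [3.604e-01 2.000e-04 3.767e-01] yaw 50.17 tilt 0.13 w 0.190 F [-0.7 -0.5 -1. ] q [-0.14 -0.51  1.71 -0.    1.94 -1.02]
to (0.362, 0.2717, 0.375, -6.6) row [0.2095, -0.1727, 0.0016, 0.3154] rows>=7
```

```bash
python3 -m jog '[[[0.03,-0.025,0,0.04,0.9],[0.06,-0.05,0,0.08,0.9],[0.09,-0.075,0,0.12,0.9],[0.12,-0.1,0,0.16,0.9],[0.15,-0.124,0,0.2,0.9],[0.18,-0.149,0,0.24,0.9],[0.2095,-0.1727,0,0.28,0.9],[0.2095,-0.1727,0,0.315,0.9]]]' | grep -E 'posit|force'; python3 -m jog '[[[0,0,0,0,0.9],[0,0,0,0,0.9],[0,0,0,0,0.9]]]' | grep -E 'posit|force'
python3 - <<'E'
from h import *
to(.438,.2627,.36,-6.6)
snap('wrist','w23')
E
```

```text
position: [0.3599, 0.2751, 0.3756]
contact_force: [-0.2, -1.2, -1.5]
position: [0.3611, 0.2708, 0.3758]
contact_force: [-0.0, -0.7, -1.4]
t 49.75 pos [0.3611 0.2708 0.3758] yaw -6.17 tilt 0.07 w 0.190 F [-0.  -0.7 -1.4] q [ 0.53 -0.27  1.53 -0.    1.88  0.64]
to (0.438, 0.2627, 0.36, -6.6) row [0.0773, -0.0002, 0.0159, 0.0024] rows>=2
```

View pics/w23.png

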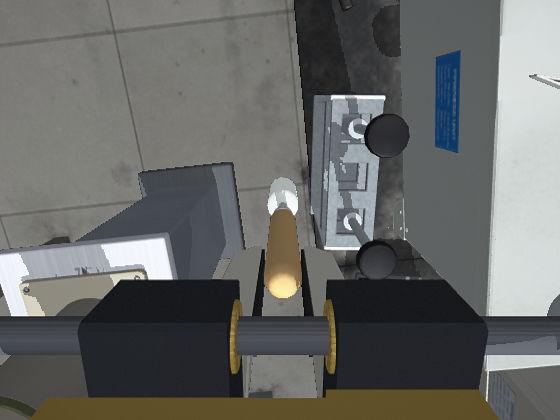

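```bash
python3 - <<'E'
from h import *
im=cv2.imread('pics/w23.png'); cv2.imwrite('pics/w23a.png',cv2.resize(im[80:300,250:420],None,fx=2.7,fy=2.7,interpolation=cv2.INTER_CUBIC))
E
python3 -m jog '[[[0.02,0,0,0,0.9],[0.04,0,0,0.002,0.9],[0.06,0,0,0.002,0.9],[0.077,0,0.003,0.002,0.9],[0.077,0,0.006,0.002,0.9],[0.077,0,0.006,0.002,0.9],[0.077,0,0.006,0.002,0.9],[0.077,0,0.006,0.002,0.9]]]' | grep -E 'posit|force';  python3 - <<'E'
from h import *
to(.438,.2627,.30,-6.6)
snap('wrist','w24')
im=cv2.imread('pics/w24.png'); cv2.imwrite('pics/w24a.png',cv2.resize(im[80:300,200:370],None,fx=2.7,fy=2.7,interpolation=cv2.INTER_CUBIC))
snap('side','side24'); snap('scene','scene24')
a=cv2.imread('pics/scene24.png')[160:310,190:290]; b=cv2.imread('pics/side24.png')[150:300,90:240]
cv2.imwrite('pics/m24.png',cv2.resize(np.hstack([a,b]),None,fx=3,fy=3,interpolation=cv2.INTER_CUBIC))
E
```

```text
position: [0.4369, 0.2631, 0.3696]
contact_force: [0.6, -0.5, -1.3]
t 50.60 pos [0.4369 0.2631 0.3696] yaw -6.59 tilt 0.05 w 0.188 F [ 0.6 -0.5 -1.3] q [ 0.44 -0.11  1.41  0.    1.85  0.56]
to (0.438, 0.2627, 0.3, -6.6) row [0.0011, 0.0004, 0.0696, 0.0000] rows>=2
```

View pics/w23a.png

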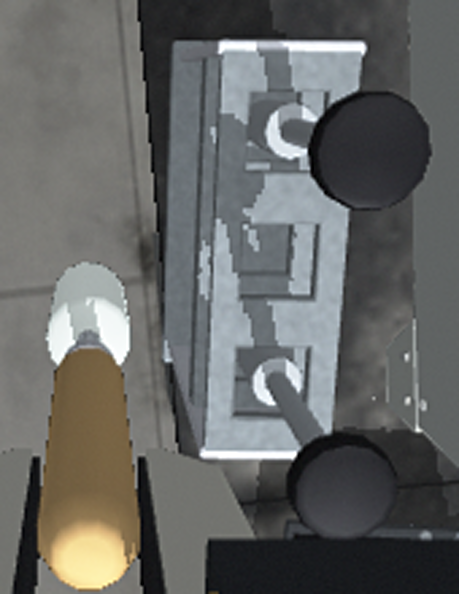

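View pics/w24a.png

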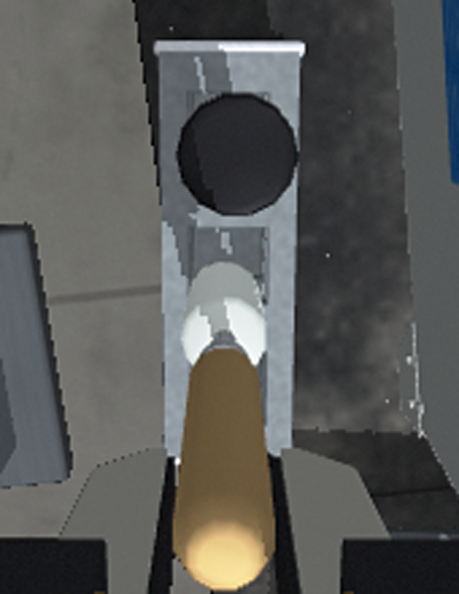

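View pics/m24.png

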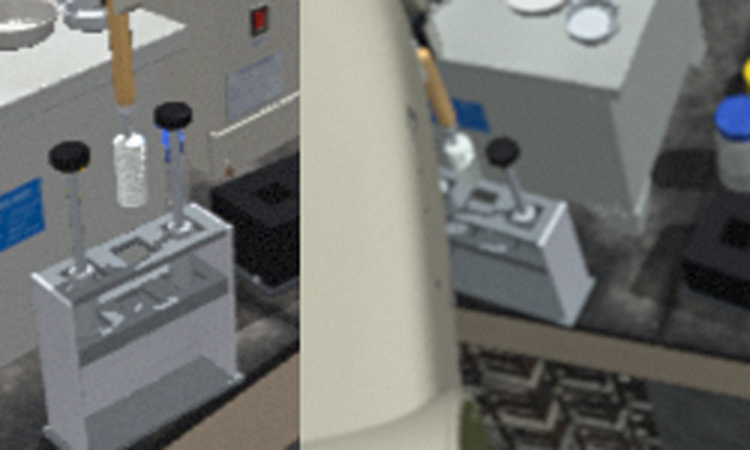

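Run:
```python
from h import *
np.set_printoptions(precision=4,suppress=True)
c=load('w23'); A=lambda u,v,z=.175: atz(c,(u+.5)/2.7-.5+250,(v+.5)/2.7-.5+80,z)
h=[A(*p) for p in ((246,222),(321,222),(317,299),(240,297))]; print(h,np.mean(h,0))
c=load('w24'); A=lambda u,v,z=.175: atz(c,(u+.5)/2.7-.5+200,(v+.5)/2.7-.5+80,z)
print('w24 hole top edge',A(193,226),A(270,226), 'rack edges',A(157,53),A(303,53),A(167,440),A(292,440))
s,R=st(); p=s['position'].copy()
for z in (.2225,.285): 
    q=proj(c,[p[0],p[1],z]); print('axis',z,(q-[200,80])*2.7)
print('bristle centre col at mid (z~.25)',A(225,290,.2225),A(185,330,.285),A(266,330,.285))
```

```text
[array([0.4259, 0.2811, 0.175 ]), array([0.4561, 0.2778, 0.175 ]), array([0.453 , 0.2461, 0.175 ]), array([0.4215, 0.2504, 0.175 ])] [0.4391 0.2639 0.175 ]
w24 hole top edge [0.4264 0.281  0.175 ] [0.4568 0.2775 0.175 ] rack edges [0.4209 0.348  0.175 ] [0.4761 0.3416 0.175 ] [0.4043 0.1923 0.175 ] [0.4568 0.1862 0.175 ]
t 50.75 pos [0.4371 0.2632 0.3695] yaw -6.59 tilt 0.05 w 0.188 F [ 0.4  1.7 -0.3] q [ 0.44 -0.11  1.41  0.    1.85  0.56]
axis 0.2225 [224.2233 290.5529]
axis 0.285 [224.6259 335.0795]
bristle centre col at mid (z~.25) [0.4371 0.2638 0.2225] [0.4255 0.2664 0.285 ] [0.4492 0.2637 0.285 ]
```

```bash
python3 -m jog '[[[0.001,0,0.01,0,0.9],[0.001,0,0.02,0,0.9],[0.001,0,0.03,0,0.9],[0.001,0,0.038,0,0.9],[0.001,0,0.038,0,0.9],[0.001,0,0.038,0,0.9],[0.001,0,0.038,0,0.9],[0.001,0,0.038,0,0.9]]]' | grep -E 'posit|force';  python3 - <<'E'
from h import *
to(.4386,.2635,.262,-6.6)
snap('wrist','w25'); snap('scene','scene25'); 
a=cv2.imread('pics/scene25.png')[160:310,190:290]; b=cv2.imread('pics/w25.png')[100:300,200:367]
cv2.imwrite('pics/m25.png',np.hstack([cv2.resize(a,None,fx=4,fy=4,interpolation=cv2.INTER_CUBIC)[:600],cv2.resize(b,None,fx=2,fy=3,interpolation=cv2.INTER_CUBIC)]))
to(.4386,.2635,.262,-6.6)
E
```

```text
position: [0.4387, 0.2631, 0.3317]
contact_force: [0.0, 0.2, -1.2]
t 51.55 pos [0.4387 0.2631 0.3317] yaw -6.63 tilt 0.06 w 0.186 F [ 0.   0.2 -1.2] q [ 0.44 -0.12  1.48 -0.    1.78  0.56]
to (0.4386, 0.2635, 0.262, -6.6) row [-0.0002, -0.0004, 0.0697, -0.0001] rows>=2
t 51.65 pos [0.4386 0.263  0.3315] yaw -6.63 tilt 0.04 w 0.186 F [ 0.7  0.5 -2.1] q [ 0.44 -0.12  1.48 -0.    1.78  0.56]
to (0.4386, 0.2635, 0.262, -6.6) row [-0.0001, -0.0004, 0.0695, -0.0001] rows>=2
```

View pics/m25.png

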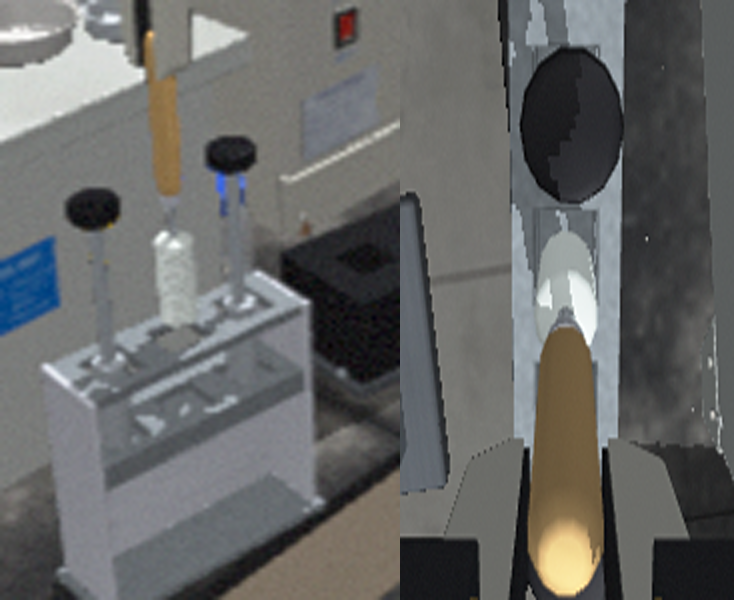

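The tip hangs over the middle hole. I'll insert gently and watch the force.

```bash
python3 -m jog '[[[0,0,0.005,0,0.9],[0,0,0.01,0,0.9],[0,0,0.015,0,0.9],[0,0,0.02,0,0.9],[0,0,0.025,0,0.9],[0,0,0.03,0,0.9],[0,0,0.03,0,0.9]]]' | grep -E 'posit|force'; python3 -m jog '[[[0,0,0.005,0,0.9],[0,0,0.01,0,0.9],[0,0,0.015,0,0.9],[0,0,0.02,0,0.9],[0,0,0.025,0,0.9],[0,0,0.03,0,0.9],[0,0,0.034,0,0.9],[0,0,0.034,0,0.9]]]' | grep -E 'posit|force'
```

```text
position: [0.438, 0.2628, 0.3]
contact_force: [0.8, 0.1, -1.3]
position: [0.4381, 0.2628, 0.2662]
contact_force: [-0.0, 0.5, 0.1]
```

```bash
python3 -m jog '[[[0,0,0.002,0,0.9],[0,0,0.003,0,0.9],[0,0,0.004,0,0.9],[0,0,0.004,0,0.9]]]' | grep -E 'posit|force'; python3 -m jog '[[[0,0,0,0,0.75],[0,0,0,0,0.65],[0,0,0,0,0.5],[0,0,0,0,0.45],[0,0,0,0,0.45],[0,0,0,0,0.45]]]' | grep -E 'posit|force|grip'
python3 - <<'E'
from h import *
snap('wrist','w26'); st()
E
```

```text
position: [0.4384, 0.2629, 0.263]
contact_force: [-0.3, -0.2, -1.9]
position: [0.4384, 0.2629, 0.2631]
contact_force: [0.2, 0.5, 0.6]
gripper_width: 0.545
t 54.20 pos [0.4384 0.263  0.2631] yaw -6.63 tilt 0.00 w 0.547 F [-1.  -0.4  0.4] q [ 0.44 -0.13  1.61 -0.    1.66  0.56]
```

View pics/w26.png

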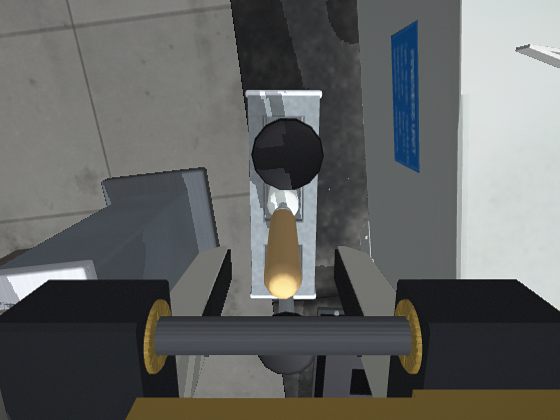

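The brush stands free in its hole. Raise and withdraw, then check everything.

```bash
python3 -m jog '[[[0,0,-0.02,0,0.45],[0,0,-0.04,0,0.45],[0,0,-0.07,0,0.45],[0,0,-0.1,0,0.45],[0,0,-0.12,0,0.45],[-0.03,0.02,-0.13,0,0.45],[-0.07,0.05,-0.13,0,0.4],[-0.07,0.05,-0.13,0,0.3]]]' | grep -E 'posit|force';  python3 - <<'E'
from h import *
st(); to(.36,-.06,.385,88)
E
```

```text
position: [0.3598, 0.2198, 0.3948]
contact_force: [1.0, 0.9, 0.4]
t 55.00 pos [0.3598 0.2198 0.3948] yaw -6.61 tilt 0.17 w 0.645 F [1.  0.9 0.4] q [ 0.43 -0.34  1.55 -0.    1.93  0.54]
t 55.00 pos [0.3598 0.2198 0.3948] yaw -6.61 tilt 0.17 w 0.645 F [1.  0.9 0.4] q [ 0.43 -0.34  1.55 -0.    1.93  0.54]
to (0.36, -0.06, 0.385, 88) row [0.0324, 0.2779, 0.0096, -0.5256] rows>=12
```

```bash
python3 -m jog '[[[0.005,0.04,0,-0.045,0],[0.01,0.08,0,-0.09,0],[0.015,0.12,0,-0.135,0],[0.02,0.16,0,-0.18,0],[0.025,0.2,0,-0.225,0],[0.028,0.24,0,-0.27,0],[0.032,0.278,0,-0.315,0],[0.032,0.278,0,-0.36,0]]]' | grep -E 'posit|force'; python3 -m jog '[[[0,0,0,-0.045,0],[0,0,0,-0.09,0],[0,0,0,-0.135,0],[0,0,0,-0.165,0],[0,0,0,-0.165,0],[0,0,0,-0.165,0]]]' | grep -E 'posit|force'
python3 - <<'E'
from h import *
st(); snap('wrist','w27'); snap('side','side27'); snap('scene','scene27')
E
```

```text
position: [0.3627, -0.0613, 0.3929]
contact_force: [0.0, -0.4, 0.1]
position: [0.363, -0.0585, 0.3931]
contact_force: [0.7, -0.3, 0.2]
t 56.40 pos [ 0.363  -0.0585  0.3931] yaw 80.20 tilt 0.00 w 1.004 F [ 0.7 -0.3  0.2] q [-0.3  -0.48  1.66 -0.    1.96 -1.7 ]
```

View pics/w27.png

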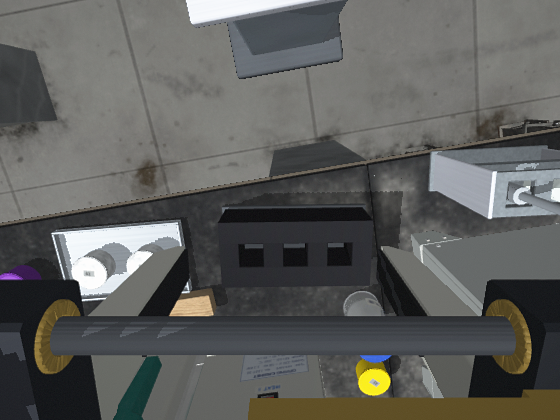

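View pics/side27.png

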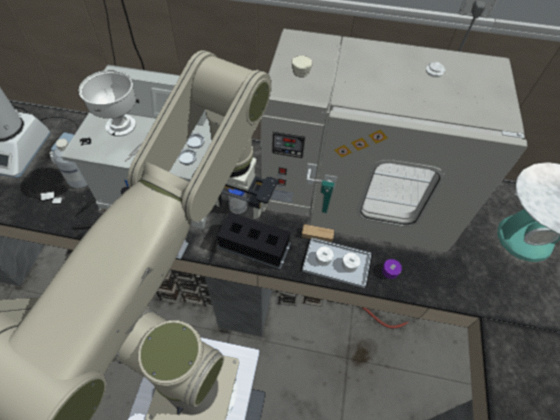

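View pics/scene27.png

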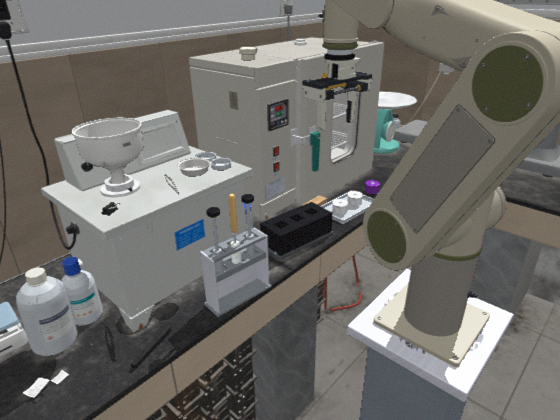

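Run:
```python
from h import *
a=cv2.imread('pics/side27.png')[215:295,285:405]; a2=cv2.imread('pics/side13.png')[215:295,285:405]; b=cv2.imread('pics/scene27.png')[175:300,190:390]
cv2.imwrite('pics/m27.png',np.hstack([cv2.resize(np.vstack([a,a2]),None,fx=3,fy=3,interpolation=cv2.INTER_CUBIC),cv2.resize(b,(432,480),interpolation=cv2.INTER_CUBIC)]))
c=load('w27'); print(atz(c,89,274,.042),atz(c,145,262,.042))
c=load('side27'); print(atz(c,325,254.5,.042),atz(c,352,260.5,.042))
```

```text
[ 0.49381737 -0.40271219  0.042     ] [ 0.48890585 -0.30662734  0.042     ]
[ 0.49664441 -0.31543577  0.042     ] [ 0.49303087 -0.40808131  0.042     ]
```

View pics/m27.png

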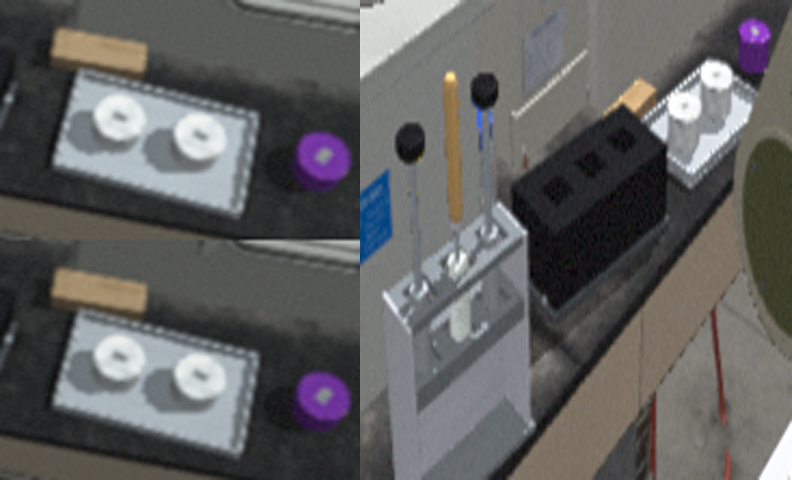

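Run:
```python
from h import *
print(env.job_done()); st()
```

```text
the job is handed in; nothing more can be done
None
the job is handed in; nothing more can be done
```

The mould is brushed out, both tins are in the tray, the brush is back in the rack, and the job is handed in after about 56 s of robot time. No verdict was reported.

- **Tins:** Only two were present, over the left and right mouths. My first grip on the right-hand tin closed without holding it, because I had gripped too high. The tin stayed put, and a second grip slightly lower worked. While letting go of that tin in the tray I lowered the tool 12 mm by mistake. No contact force showed and the tin stood correctly afterwards.
- **Brushing:** I took the brush from the middle hole and did left, middle, then right. In each chamber I bottomed it twice, felt as 8–11 N at the same height each time. I drew it up about 69 mm in between, so its tip stayed just inside the mouth.
- **Last checks:** The final pictures show both tins upright inside the tray, unmoved since I placed them. The brush stands upright in its middle hole between the two tampers. The block, the mould and the yellow and purple decoys look undisturbed. The jar showed only partly in the final wrist view, and I did not measure it again. The gripper was empty and clear of everything.
- **Disagreements:** The scene camera read positions about 10–15 mm off the other two, so I worked from the wrist camera. The side and wrist cameras differ by about 5–9 mm on the tin positions in the tray; both put the tins inside it. I did not notice any tin being knocked aside.

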